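# Dry-fit four heels to their soles

## Robot

A 6-joint arm with a two-finger parallel gripper is mounted at the origin on the work surface. World frame = base frame: x ahead of the robot, y to its left, z up, the work surface at z = 0. Lengths are in mm, angles in rad, forces in N, time in s.
With the tool pointing down it reaches from about 325 to 850 mm from the base axis. Payload 15.5 kg.
Tool frame: the origin (TCP) lies at the very end of the fingers, on their centre line; the grasp point (between the pads) lies 19 mm behind it; y points along the fingers, z is the direction in which the jaws open and shut, and the axes are right-handed (so a half turn about y gives the same grasp; the last joint's range is limited). The gripper opens to 91 mm and grips with 3 to 60 N. Pads are 32 mm wide; open, the fingers measure 118 mm over their backs; the gripper's body (76 mm by 178 mm) begins 60 mm behind the grasp point.
Start: joints at [-1.349, 0.494, 1.345, -0, 1.302, -0.096], TCP at [195.3, -593.704, 213.915] pointing down, gripper open.
Joint ranges: [-2.91, 2.91], [-0.82, 2.16], [0.22, 2.67], [-1.22, 4.37], [0.12, 2.79], [-3.08, 3.08]. Speed limits (rad/s): [1.89, 1.89, 2.57, 3.01, 3.01, 3.01].

## Interface

Orientations are given as [roll, pitch, yaw] about the fixed x, y, z axes, in that order (R = Rz(yaw) Ry(pitch) Rx(roll)).
In Python, from bench import monitor, imaging, r gives the robot as it stands.
- The arm moves only by the tool drive_tool, never from a script. Its argument "deltas" is text: rows parted by semicolons, each of 7 numbers parted by spaces: the shift along the world's x, y, z in cm, then the turn, a rotation vector about the world's x, y, z in rad, then the closure, from 0 (fully open) to 1 (shut). In form: tx ty tz rx ry rz fingers; .... A call has 1 to 5 rows; each row shifts and turns the commanded pose from where the row before left it; what a row does not reach is not made up. A row lasts 1/10 s, in which the tool goes at most 50 mm and 8.59 degrees, less where a joint would pass 70% of its speed; a pose out of reach is approached as far as the arm can. A call with a gripper value outside its range is refused whole. The fingers move at their own pace and stop on an object; the grip force is fixed at half the most. Time passes only in rows, so rows that do not move let the fingers close. It gives the time, the measured TCP pose, the force and the opening at its end, in the units of the state.
- monitor.sense(): the state, without advancing time (a new reading comes with each control period).
- imaging.capture(name): name is "side" or "top" or "wrist"; returns the picture (400x640x3 uint8, red, green, blue); there is no depth.
- imaging.camera_params(name): a dict with "intrinsics" (3x3 intrinsics, pixels), "k1" (the pictures are not rectified: a ray, as slopes to the right and down, at radius r is drawn at 1 + k1 r^2 times it, then the intrinsics apply), "eye" and "attitude" of the camera in the world; the wrist camera has in their place "hand_eye" (4x4, takes a point from camera to tool coordinates, whose origin is the TCP and whose axes are the tool frame's). Camera axes: x right, y down, z forward; pixel columns grow to the right and rows downward; lengths in mm; the calibration is good to about 2 mm. A picture is of the moment at which its call begins: read the wrist's pose just before it. camera_params takes no time and is no camera call.
- r.finish_job(): hands the job in, once; it reports no verdict.
The state is a dict: "time": time; "q": joint angles; "qvel": joint speeds; "joint_torque": joint torques, N m; "tcp_pos": TCP position; "tool_rot": TCP orientation; "contact_force": force on the tool from outside, world axes, zero at the start; "wrist_torque": the same for the moment, N m; "width": opening from 0.0 (shut) to 1.0 (fully open).
Only numpy, scipy, OpenCV 4.12 (cv2) and the standard library are available. Lean on these libraries where they do the work, as an engineer would, in place of code of your own. Each camera call takes 0.05 s, during which the arm holds its last target.

## Task

Four sample soles lie bottom up on the shoemaker's bench, each with a pale roughed heel seat, and their four loose heels stand among the tools: dry-fit them before cementing by standing every heel on the sole whose seat has its size and shape, black top piece up, flat breast edge towards the toe, flush with the outline of the seat. Leave the soles and the tin of tacks lying where they are.

Things in the scene. Friction and masses are not known exactly. Their poses are not given: they have to be found in the camera images.
- heel_large: Loose shoe heel, the largest heel: brown leather layers, black rubber top piece up, standing seat side down. Vertical sides; 60 wide (y), 62 long (x), 28 high; outline: D, straight sides over the front 32, half-round back. Origin: middle of the underside; +x to the flat front (breast), z up. About 105 g. Grip across the width, at the middle or just ahead of it.
- heel_square: Loose shoe heel, the only heel with a square back (corner radius 10): brown leather layers, black rubber top piece up, standing seat side down. Vertical sides; 50 wide (y), 46 long (x), 42 high; outline: rectangle, back corners rounded. Origin: middle of the underside; +x to the flat front (breast), z up. About 95 g. Grip across the width, at the middle or just ahead of it.
- heel_child: Loose shoe heel, the lowest heel: brown leather layers, black rubber top piece up, standing seat side down. Vertical sides; 42 wide (y), 44 long (x), 20 high; outline: D, straight sides over the front 23, half-round back. Origin: middle of the underside; +x to the flat front (breast), z up. About 45 g. Grip across the width, at the middle or just ahead of it.
- heel_slim: Loose shoe heel, the narrowest and tallest heel: brown leather layers, black rubber top piece up, standing seat side down. Vertical sides; 32 wide (y), 40 long (x), 50 high; outline: D, straight sides over the front 24, half-round back. Origin: middle of the underside; +x to the flat front (breast), z up. About 65 g. Grip across the width, at the middle or just ahead of it.
- sole_large: Loose tan leather sole, bottom up, the longest and broadest sole, round toe: 8 thick, 279 long, 100 wide at the ball. Heel seat: pale patch at the back end, 60 wide, 62 long, half-round at the back; sole 2 wider all round. Origin: on the underside (8 below the seat's surface), under the middle of the seat's straight front edge; +x to the toe, z up. Middle of seat: 31 behind (-x).
- sole_square: Loose tan leather sole, bottom up, the only sole whose back end is square: 8 thick, 238 long, 86 wide at the ball. Heel seat: pale patch at the back end, 50 wide, 46 long, square at the back; sole 2 wider all round. Origin: on the underside (8 below the seat's surface), under the middle of the seat's straight front edge; +x to the toe, z up. Middle of seat: 23 behind (-x).
- sole_child: Loose tan leather sole, bottom up, the shortest sole, a child's: 8 thick, 176 long, 70 wide at the ball. Heel seat: pale patch at the back end, 42 wide, 44 long, half-round at the back; sole 2 wider all round. Origin: on the underside (8 below the seat's surface), under the middle of the seat's straight front edge; +x to the toe, z up. Middle of seat: 22 behind (-x).
- sole_slim: Loose tan leather sole, bottom up, long sole with a narrow heel end and a pointed toe: 8 thick, 247 long, 80 wide at the ball. Heel seat: pale patch at the back end, 32 wide, 40 long, half-round at the back; sole 2 wider all round. Origin: on the underside (8 below the seat's surface), under the middle of the seat's straight front edge; +x to the toe, z up. Middle of seat: 20 behind (-x).
- tack_tin: Round open aluminium tin of tacks, 68 across, 22 high, loose, at the left. Origin: middle of its underside. Not to be shifted.
Not all that is in view belongs to the job. Leave any blue, red or yellow look-alike of the heel_child alone.

How it is judged:
By the outcome, as a careful person would: the job done as asked, in the order asked, and still so for the second after the job is handed in, with the robot touching nothing.
It also fails if it takes over 106 s, if anything falls off the work surface, if the arm or the gripper's body presses on something with over 40 N, if the wrist force passes 120 N, or if a joint passes its speed limit or range.

## Working session

There is one attempt and no reset: what is moved stays moved. The work goes in short steps, Python scripts to look and compute and a tool call to move; the robot and the scene stay as the last step left them, time stands still between calls to the robot, and variables do not carry over. Pictures are saved under pics/ and viewed, and the job is handed in when it is done.

Besides the shell and the picture viewer there is one more tool, called after ">>>" by a JSON object that holds its "method" and its "body", one argument or row to a line. drive_tool: Moves the arm, as the interface text tells. Its arguments: {"type":"object","properties":{"deltas":{"type":"string"}},"required":["deltas"]}

```bash
mkdir -p pics; ls
python3 - <<'E'
from bench import monitor, imaging, r
import cv2
print(monitor.sense())
for n in ("side","top","wrist"):
    print(n,imaging.camera_params(n))
for n in ("side","top"):
    cv2.imwrite(f"pics/{n}0.png",imaging.capture(n)[:,:,::-1])
E
```

```text
pics
{'time': 0.0, 'q': array([-1.34849412e+00,  4.94170907e-01,  1.34611599e+00,  7.39826282e-06,
        1.30247248e+00, -9.54659322e-02]), 'qvel': array([-1.55913270e-03,  2.63862974e-05, -2.79880295e-04,  1.18525793e-06,
        8.55606007e-04, -1.01394971e-03]), 'joint_torque': array([ 1.61647158e-04, -8.78833580e+01, -3.81855905e+01,  7.08125322e-02,
        5.31022518e-02, -7.19220156e-05]), 'tcp_pos': array([ 195.22500433, -593.34630525,  213.35101712]), 'tool_rot': array([-1.57195706e+00,  1.18312544e-04, -2.82382654e+00]), 'contact_force': array([ 0.16869568, -0.37889937,  0.44026325]), 'wrist_torque': array([-0.00280258,  0.01137018,  0.02739072]), 'width': 1.0032417056306338}
side {'intrinsics': array([[438.96259789,   0.        , 315.44871847],
       [  0.        , 438.96259789, 198.47261082],
       [  0.        ,   0.        ,   1.        ]]), 'k1': -0.06367402771895166, 'eye': array([ 38.3874805 , 986.10085657, 974.88932588]), 'attitude': array([-2.30245796,  0.00708657, -2.72461184])}
top {'intrinsics': array([[456.94753961,   0.        , 320.79527657],
       [  0.        , 456.94753961, 197.22918308],
       [  0.        ,   0.        ,   1.        ]]), 'k1': 0.017145618848951955, 'eye': array([ 309.24075142,   57.42746178, 1130.27131731]), 'attitude': array([-2.99733976, -0.01770023, -1.56282265])}
wrist {'intrinsics': array([[278.28355507,   0.        , 319.75085681],
       [  0.        , 278.28355507, 193.99912278],
       [  0.        ,   0.        ,   1.        ]]), 'k1': -0.04158716732613537, 'hand_eye': array([[-7.20909020e-04,  9.72191712e-01,  2.34185303e-01,
        -6.66609737e+01],
       [ 6.88566255e-04, -2.34184826e-01,  9.72191850e-01,
        -1.71608989e+02],
       [ 9.99999503e-01,  8.62113971e-04, -5.00592452e-04,
        -4.76912561e-01],
       [ 0.00000000e+00,  0.00000000e+00,  0.00000000e+00,
         1.00000000e+00]])}
```

View pics/side0.png

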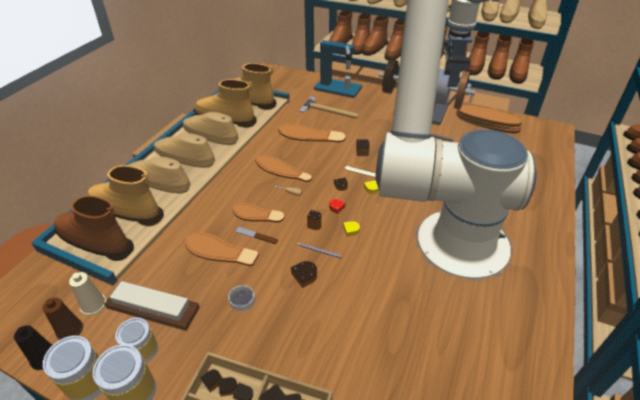

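View pics/top0.png

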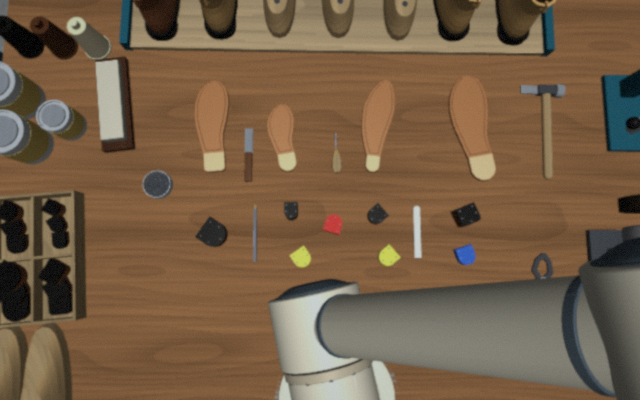

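```bash
cat > h.py <<'E'
import numpy as np, cv2
from scipy.spatial.transform import Rotation as Ro
from bench import monitor, imaging, r
def cam(n,s=None):
    p=imaging.camera_params(n)
    if n=="wrist":
        s=s or monitor.sense()
        T=np.eye(4);T[:3,:3]=Ro.from_euler('xyz',s['tool_rot']).as_matrix();T[:3,3]=s['tcp_pos']
        M=T@np.array(p['hand_eye'])
        return p['intrinsics'],p['k1'],M[:3,:3],M[:3,3]
    return p['intrinsics'],p['k1'],Ro.from_euler('xyz',p['attitude']).as_matrix(),p['eye']
def ray(c,px):
    K,k,R,e=c
    u=cv2.undistortPoints(np.asarray(px,float).reshape(-1,1,2),K,np.array([k,0,0,0.]))[:,0]
    return np.c_[u,np.ones(len(u))]@R.T
def onz(c,px,z):
    d=ray(c,px); e=c[3]
    return (e+d*((z-e[2])/d[:,2])[:,None])[:,:2]
def proj(c,P):
    K,k,R,e=c
    q=(np.atleast_2d(P)-e)@R; x=q[:,:2]/q[:,2:]
    x=x*(1+k*(x**2).sum(1,keepdims=True))
    return x@K[:2,:2].T+K[:2,2]
def shot(n,name):
    s=monitor.sense(); im=imaging.capture(n)
    cv2.imwrite(f"pics/{name}.png",im[:,:,::-1]); return s,im
E
python3 - <<'E'
import cv2
im=cv2.imread('pics/top0.png')
cv2.imwrite('pics/top0c.png',cv2.resize(im[70:280,185:505],None,fx=2.5,fy=2.5,interpolation=cv2.INTER_CUBIC))
E
```

```text
(no output)
```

View pics/top0c.png

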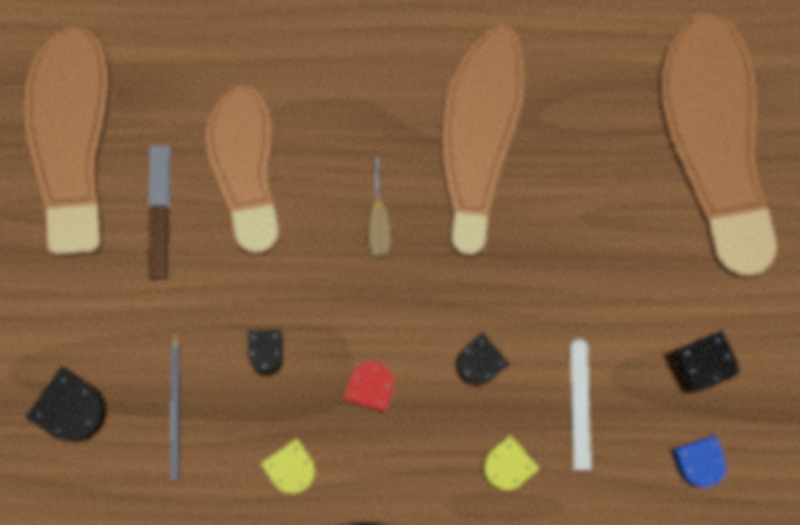

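```bash
cat >> h.py <<'E'
def pale(im):
    h=cv2.cvtColor(im,cv2.COLOR_RGB2HSV); return cv2.inRange(h,(15,40,150),(38,140,255))
def black(im,t=75):
    return ((im.max(2)<t)*255).astype(np.uint8)
def rects(c,mask,z,amin=60,roi=None):
    out=[]
    cs,_=cv2.findContours(mask,cv2.RETR_EXTERNAL,cv2.CHAIN_APPROX_NONE)
    for k in cs:
        if cv2.contourArea(k)<amin: continue
        m=cv2.moments(k); px=(m['m10']/m['m00'],m['m01']/m['m00'])
        if roi and not(roi[0]<px[0]<roi[2] and roi[1]<px[1]<roi[3]): continue
        w=onz(c,k[:,0].astype(float),z).astype(np.float32)
        rc=cv2.minAreaRect(w); out.append((px,rc,w))
    return out
E
python3 - <<'E'
from h import *
im=cv2.imread('pics/top0.png')[:,:,::-1].copy(); c=cam('top')
for px,rc,w in rects(c,pale(im),8,roi=(180,140,520,190)): print('pale',np.round(px),np.round(rc[0]),np.round(rc[1]),round(rc[2]))
for px,rc,w in rects(c,black(im,60),30,roi=(180,190,520,260)): print('blk',np.round(px),np.round(rc[0]),np.round(rc[1]),round(rc[2]))
E
```

```text
pale [483. 166.] [ 554. -369.] [66. 62.] 11
pale [372. 162.] [563. -92.] [35. 46.] 90
pale [287. 160.] [563. 125.] [47. 46.] 10
pale [213. 161.] [562. 308.] [50. 53.] 6
blk [212. 233.] [379. 296.] [63. 57.] 57
blk [376. 214.] [427. -95.] [34. 42.] 45
blk [466. 215.] [ 429. -313.] [44. 59.] 24
blk [291. 211.] [435. 112.] [39. 27.] 1
```

>>> {"method": "drive_tool", "body": {
  "deltas": "2.9 3.5 -0.7 0 0 0 0;2.9 3.5 -0.7 0 0 0 0;2.9 3.5 -0.7 0 0 0 0;2.9 3.5 -0.7 0 0 0 0;2.9 3.5 -0.7 0 0 0 0"
}}

```text
time: 0.6
tcp_pos: [341.0, -417.1, 178.5]
tool_rot: [-1.571, -0.0, -2.824]
contact_force: [0.1, 0.0, -0.2]
width: 1.0
```

>>> {"method": "drive_tool", "body": {
  "deltas": "2.9 3.5 -0.7 0 0 0 0;2.9 3.5 -0.7 0 0 0 0;2.9 3.5 -0.7 0 0 0 0;0 0 0 0 0 0 0"
}}

```text
time: 1.0
tcp_pos: [429.3, -309.4, 156.9]
tool_rot: [-1.573, -0.0, -2.82]
contact_force: [-0.7, 0.5, -0.0]
width: 0.999
```

Run:
```python
from h import *
s,im=shot('wrist','w1'); print(s['time'],s['tcp_pos'],s['tool_rot'])
```

```text
1.0 [ 429.31076939 -309.36669426  156.92445199] [-1.57314051e+00 -1.82985940e-04 -2.81959395e+00]
```

View pics/w1.png

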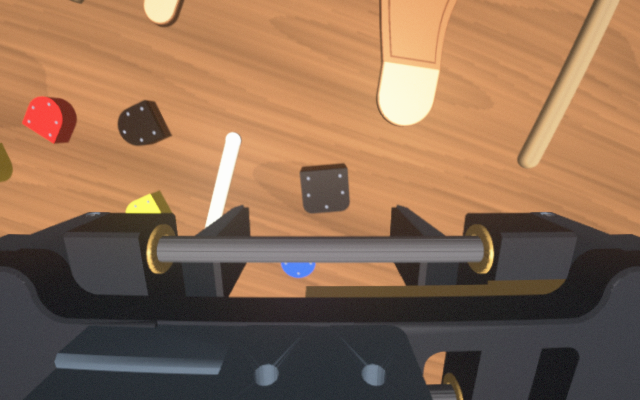

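```bash
cat >> h.py <<'E'
def crop(im,x,y,w,hh,f,name):
    cv2.imwrite(f'pics/{name}.png',cv2.resize(im[y:y+hh,x:x+w,::-1],None,fx=f,fy=f,interpolation=cv2.INTER_CUBIC))
E
python3 - <<'E'
from h import *
im=cv2.imread('pics/w1.png')[:,:,::-1].copy()
crop(im,285,145,80,85,6,'w1h'); 
print(im[190,320],im[190,304],im[210,325],im[190,295],im[160,325],im[180,303])
E
```

```text
[92 77 74] [89 77 72] [83 72 70] [202 141  94] [218 154 101] [98 85 78]
```

View pics/w1h.png

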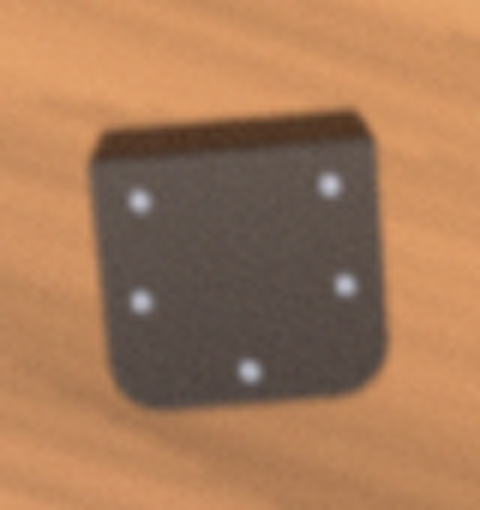

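```bash
cat >> h.py <<'E'
def topmask(im):
    f=cv2.GaussianBlur(im,(3,3),0).astype(float)
    m=((f.max(2)<135)&(f[:,:,0]<1.45*f[:,:,2]+5)).astype(np.uint8)*255
    return m
def biggest(mask,roi):
    x,y,w,hh=roi; m=np.zeros_like(mask); m[y:y+hh,x:x+w]=mask[y:y+hh,x:x+w]
    m=cv2.morphologyEx(m,cv2.MORPH_OPEN,np.ones((3,3),np.uint8))
    cs,_=cv2.findContours(m,cv2.RETR_EXTERNAL,cv2.CHAIN_APPROX_NONE)
    return max(cs,key=cv2.contourArea)
def fitD(c,k,z,L,W,st,yaw0):
    """world contour at z -> side lines and front line -> yaw, centre (origin), dims. st = length of straight side from front"""
    w=onz(c,k[:,0].astype(float),z)
    yaw=yaw0; m=cv2.moments(k); 
    cen=w.mean(0)
    from scipy.optimize import least_squares
    for it in range(8):
        R=np.array([[np.cos(yaw),np.sin(yaw)],[-np.sin(yaw),np.cos(yaw)]])
        p=(w-cen)@R.T
        xf=np.percentile(p[:,0],97); 
        F=p[(p[:,0]>xf-3)&(abs(p[:,1])<W*.36)]
        S1=p[(p[:,1]>p[:,1].max()-3.5)&(p[:,0]<xf-4)&(p[:,0]>xf-st+2)]
        S2=p[(p[:,1]<p[:,1].min()+3.5)&(p[:,0]<xf-4)&(p[:,0]>xf-st+2)]
        a1=np.polyfit(S1[:,0],S1[:,1],1); a2=np.polyfit(S2[:,0],S2[:,1],1); af=np.polyfit(F[:,1],F[:,0],1)
        d=(a1[0]*len(S1)+a2[0]*len(S2)-af[0]*len(F))/(len(S1)+len(S2)+len(F))
        yaw+=d
    ym=(S1[:,1].mean()+S2[:,1].mean())/2; xF=F[:,0].mean(); xB=np.sort(p[abs(p[:,1]-ym)<4][:,0])[:3].mean()
    o=cen+np.array([(xF+xB)/2,ym])@R
    fr=cen+np.array([xF,ym])@R
    return dict(yaw=yaw,centre=np.round(o,1),front=np.round(fr,1),len=round(xF-xB,1),wid=round(S1[:,1].mean()-S2[:,1].mean(),1),slopes=np.round([a1[0],a2[0],af[0]],3))
E
python3 - <<'E'
from h import *
im=cv2.imread('pics/w1.png')[:,:,::-1].copy()
s=dict(tcp_pos=np.array([429.31076939,-309.36669426,156.92445199]),tool_rot=np.array([-1.57314051e+00,-1.82985940e-04,-2.81959395e+00]))
c=cam('wrist',s)
k=biggest(topmask(im),(285,145,85,85)); print(cv2.boundingRect(k))
print(fitD(c,k,42,46,50,36,0.3))
k=biggest(pale(im),(360,40,95,100)); print(cv2.boundingRect(k))
print(fitD(c,k,8,62,60,32,0.2))
E
```

```text
(301, 168, 48, 45)
{'yaw': np.float64(0.4040072737643516), 'centre': array([ 431.7, -313.2]), 'front': array([ 452.3, -304.4]), 'len': np.float64(44.8), 'wid': np.float64(47.3), 'slopes': array([-0.002,  0.002,  0.   ])}
(384, 40, 56, 71)Traceback (most recent call last):
  File "<stdin>", line 8, in <module>
  File "h.py", line 65, in fitD
    a1=np.polyfit(S1[:,0],S1[:,1],1); a2=np.polyfit(S2[:,0],S2[:,1],1); af=np.polyfit(F[:,1],F[:,0],1)
                                                                           ~~~~~~~~~~^^^^^^^^^^^^^^^^^
    raise TypeError("expected non-empty vector for x")
TypeError: expected non-empty vector for x
```

>>> {"method": "drive_tool", "body": {
  "deltas": "0 0 0 0 0 0 0;0 0 0 0 0 0 0"
}}

```text
time: 1.25
tcp_pos: [426.8, -314.6, 158.0]
tool_rot: [-1.571, -0.0, -2.825]
contact_force: [0.3, 0.4, -0.2]
width: 1.0
```

Run:
```python
from h import *
s=monitor.sense(); print(s['time'],s['tcp_pos'],s['tool_rot'],s['qvel'])
```

```text
1.25 [ 426.79848882 -314.5592641   158.01069661] [-1.57057090e+00 -3.07370723e-05 -2.82491391e+00] [-0.00834054 -0.00112285  0.00043683  0.000221   -0.00157235  0.00202875]
```

Run:
```python
from h import *
s,im=shot('wrist','w2')
c=cam('wrist',s)
k=biggest(topmask(im),(285,145,85,85)); print(cv2.boundingRect(k))
print(fitD(c,k,42,46,50,36,0.3))
for y in range(40,110,6): print(y,im[y,408],cv2.cvtColor(im[y:y+1,408:409],cv2.COLOR_RGB2HSV)[0,0])
```

```text
(296, 164, 48, 45)
{'yaw': np.float64(0.41027234897392806), 'centre': array([ 432. , -312.7]), 'front': array([ 452.6, -303.7]), 'len': np.float64(44.9), 'wid': np.float64(47.3), 'slopes': array([-0.002, -0.   , -0.002])}
40 [244 185 127] [ 15 122 244]
46 [245 189 130] [ 15 120 245]
52 [244 186 128] [ 15 121 244]
58 [245 187 129] [ 15 121 245]
64 [253 248 214] [ 26  39 253]
70 [253 248 214] [ 26  39 253]
76 [253 249 217] [ 27  36 253]
82 [253 249 218] [ 27  35 253]
88 [253 250 219] [ 27  34 253]
94 [253 250 220] [ 27  33 253]
100 [253 250 219] [ 27  34 253]
106 [253 250 219] [ 27  34 253]
```

>>> {"method": "drive_tool", "body": {
  "deltas": "0.3 0.2 -3.5 0 0 0.05 0;0.2 0 -3.5 0 0 0.04 0;0 0 -3.5 0 0 0 0;0 0 -3 0 0 0 0;0 0 -1 0 0 0 0"
}}

```text
time: 1.8
tcp_pos: [430.7, -311.6, 10.6]
tool_rot: [-1.574, -0.001, -2.735]
contact_force: [0.3, -0.2, 0.8]
width: 0.999
```

>>> {"method": "drive_tool", "body": {
  "deltas": "0 0 -0.5 0 0 0 0;0 0 0 0 0 0 0.6;0 0 0 0 0 0 0.6;0 0 0 0 0 0 0.6;0 0 0 0 0 0 0.6"
}}

```text
time: 2.3
tcp_pos: [432.7, -312.0, 8.8]
tool_rot: [-1.569, 0.001, -2.734]
contact_force: [0.3, -0.6, 0.3]
width: 0.679
```

>>> {"method": "drive_tool", "body": {
  "deltas": "0 0 0 0 0 0 0.8;0 0 0 0 0 0 0.8;0 0 0 0 0 0 0.8;0 0 0 0 0 0 0.8"
}}

```text
time: 2.7
tcp_pos: [432.5, -311.8, 8.3]
tool_rot: [-1.57, 0.0, -2.734]
contact_force: [-0.5, 0.9, 6.4]
width: 0.547
```

>>> {"method": "drive_tool", "body": {
  "deltas": "0 0 2 0 0 0 0.8;0 0 4 0 0 0 0.8;0 0 4 0 0 0 0.8;0.5 2 3 0 0 -0.02 0.8;0.9 4 1 0 0 -0.02 0.8"
}}

```text
time: 3.2
tcp_pos: [447.6, -253.7, 151.0]
tool_rot: [-1.566, 0.003, -2.777]
contact_force: [1.1, -0.0, -1.0]
width: 0.545
```

>>> {"method": "drive_tool", "body": {
  "deltas": "0.9 4.5 0 0 0 -0.02 0.8;0.9 4.5 0 0 0 -0.02 0.8;0.9 4.5 0 0 0 -0.02 0.8;0.9 4.5 0 0 0 -0.02 0.8;0.9 4.5 0 0 0 -0.02 0.8"
}}

```text
time: 3.7
tcp_pos: [491.2, -24.8, 148.0]
tool_rot: [-1.571, -0.0, -2.875]
contact_force: [1.7, 0.3, -1.2]
width: 0.544
```

>>> {"method": "drive_tool", "body": {
  "deltas": "0.9 4.5 0 0 0 -0.02 0.8;0.9 4.5 0 0 0 -0.02 0.8;0.9 4.5 0 0 0 -0.02 0.8;0.9 4.5 0 0 0 -0.02 0.8;0.9 4.5 0 0 0 -0.02 0.8"
}}

```text
time: 4.2
tcp_pos: [536.2, 200.3, 147.9]
tool_rot: [-1.571, -0.0, -2.974]
contact_force: [0.6, 0.1, -0.9]
width: 0.548
```

>>> {"method": "drive_tool", "body": {
  "deltas": "0.9 4 0 0 0 -0.02 0.8;0.9 4 0 0 0 -0.02 0.8;0.5 2 0 0 0 -0.02 0.8;0 0 0 0 0 0 0.8;0 0 0 0 0 0 0.8"
}}

```text
time: 4.7
tcp_pos: [558.8, 298.3, 147.5]
tool_rot: [-1.57, -0.001, -3.033]
contact_force: [-1.2, 0.7, -0.6]
width: 0.544
```

>>> {"method": "drive_tool", "body": {
  "deltas": "0 0 0 0 0 0 0.8;0 0 0 0 0 0 0.8"
}}

```text
time: 4.9
tcp_pos: [559.2, 297.3, 148.0]
tool_rot: [-1.571, -0.0, -3.035]
contact_force: [0.7, 0.8, -1.6]
width: 0.549
```

Run:
```python
from h import *
s,im=shot('wrist','w3'); print(s['time'],s['tcp_pos'],s['tool_rot'],s['width'])
```

```text
4.9 [559.19782329 297.27522054 147.99231293] [-1.57060592e+00 -2.97075336e-04 -3.03467202e+00] 0.5492346535885956
```

View pics/w3.png

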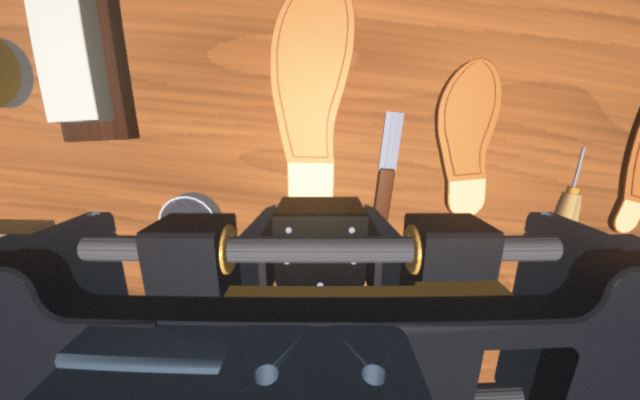

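>>> {"method": "drive_tool", "body": {
  "deltas": "-3 0.4 0 0 0 0 0.8;-4 0.4 0 0 0 0 0.8;-2 0 0 0 0 0 0.8;0 0 0 0 0 0 0.8;0 0 0 0 0 0 0.8"
}}

```text
time: 5.45
tcp_pos: [469.7, 306.1, 148.3]
tool_rot: [-1.571, 0.001, -3.034]
contact_force: [0.6, 1.0, -0.7]
width: 0.546
```

>>> {"method": "drive_tool", "body": {
  "deltas": "0 0 0 0 0 0 0.8;0 0 0 0 0 0 0.8"
}}

```text
time: 5.65
tcp_pos: [470.2, 306.1, 147.9]
tool_rot: [-1.571, 0.0, -3.035]
contact_force: [0.3, -0.5, -1.5]
width: 0.548
```

```bash
cat >> h.py <<'E'
def palew(im):
    h=cv2.cvtColor(cv2.GaussianBlur(im,(3,3),0),cv2.COLOR_RGB2HSV); return cv2.inRange(h,(20,15,190),(38,85,255))
E
python3 - <<'E'
from h import *
s,im=shot('wrist','w4'); print(s['time'],s['tcp_pos'],s['tool_rot'],s['width'])
cv2.imwrite('pics/w4m.png',palew(im))
E
```

```text
5.65 [470.21743234 306.12812911 147.88766224] [-1.57093758e+00  4.42878272e-04 -3.03454560e+00] 0.5476832973019996
```

View pics/w4.png

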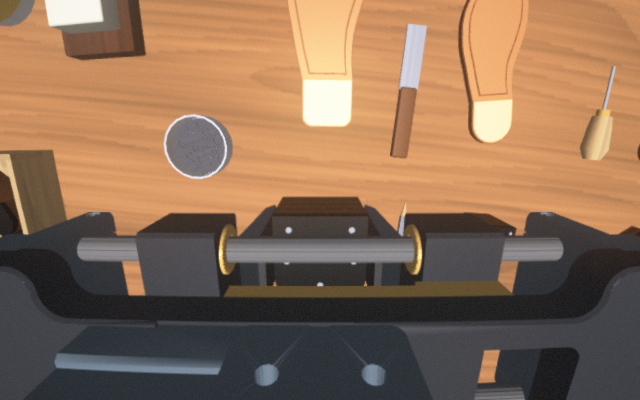

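View pics/w4m.png

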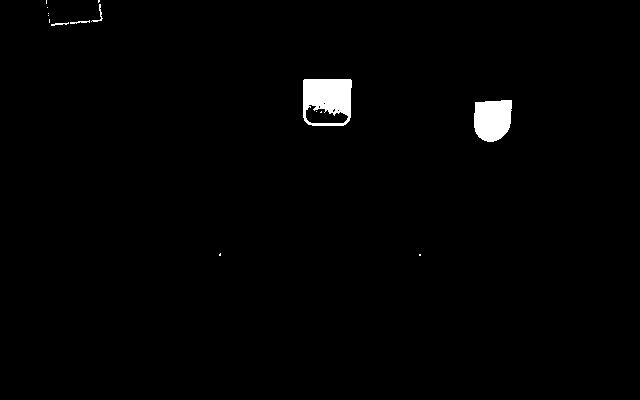

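Run:
```python
from h import *
im=cv2.imread('pics/w4.png')[:,:,::-1].copy()
a=cv2.resize(im[65:145,290:370],None,fx=5,fy=5,interpolation=cv2.INTER_CUBIC)
b=cv2.resize(im[75:155,450:530],None,fx=5,fy=5,interpolation=cv2.INTER_CUBIC)
cv2.imwrite('pics/w4z.png',np.hstack([a,b])[:,:,::-1])
print(im[100,295:360:1].tolist()[:16])
```

```text
[[223, 162, 107], [226, 167, 112], [224, 163, 109], [225, 165, 108], [225, 165, 111], [227, 168, 111], [225, 166, 112], [241, 195, 139], [252, 238, 190], [254, 253, 230], [254, 254, 238], [254, 254, 239], [254, 254, 240], [254, 254, 239], [254, 254, 239], [254, 254, 239]]
```

View pics/w4z.png

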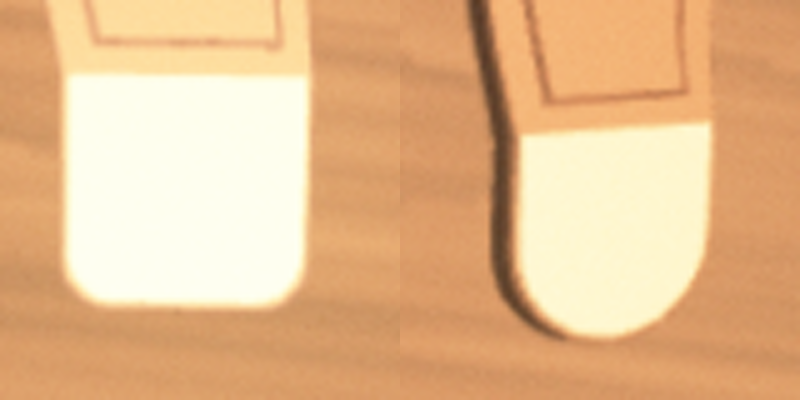

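```bash
sed -i 's/(20,15,190),(38,85,255)/(18,0,190),(60,85,255)/' h.py
python3 - <<'E'
from h import *
im=cv2.imread('pics/w4.png')[:,:,::-1].copy()
s=dict(tcp_pos=np.array([470.21743234,306.12812911,147.88766224]),tool_rot=np.array([-1.57093758e+00,4.42878272e-04,-3.03454560e+00]))
c=cam('wrist',s)
for roi,d in (((290,65,80,80),(46,50,34)),((450,75,80,80),(44,42,23))):
    k=biggest(palew(im),roi); print(cv2.boundingRect(k)); print(fitD(c,k,8,*d,0.1))
ct=cam('top'); it=cv2.imread('pics/top0.png')[:,:,::-1].copy()
for roi,d in (((195,140,40,35),(46,50,34)),((270,140,40,35),(44,42,23)),((355,140,40,35),(40,32,24)),((465,140,40,45),(62,60,32))):
    k=biggest(pale(it),roi); print(cv2.boundingRect(k)); print(fitD(ct,k,8,*d,0.1))
E
```

```text
(303, 79, 49, 47)
{'yaw': np.float64(0.0963273532814531), 'centre': array([562.9, 309.5]), 'front': array([586.5, 311.8]), 'len': np.float64(47.4), 'wid': np.float64(50.9), 'slopes': array([-0.001, -0.015, -0.012])}
(474, 100, 38, 42)
{'yaw': np.float64(0.18999237458207519), 'centre': array([564.1, 126.2]), 'front': array([585.4, 130.2]), 'len': np.float64(43.2), 'wid': np.float64(41.1), 'slopes': array([ 0.034, -0.039, -0.003])}
(203, 151, 22, 20)
{'yaw': np.float64(0.0863505090678395), 'centre': array([561.4, 308.4]), 'front': array([584.7, 310.4]), 'len': np.float64(46.8), 'wid': np.float64(50.1), 'slopes': array([-0.042,  0.031, -0.008])}
(277, 151, 20, 20)
{'yaw': np.float64(0.20684671741596222), 'centre': array([563.3, 124.4]), 'front': array([585.4, 129.1]), 'len': np.float64(45.3), 'wid': np.float64(43.3), 'slopes': array([0.038, 0.018, 0.029])}
(366, 154, 14, 17)
{'yaw': np.float64(-0.09917571239014547), 'centre': array([562.6, -90. ]), 'front': array([582.5, -92. ]), 'len': np.float64(40.1), 'wid': np.float64(32.4), 'slopes': array([-0.013,  0.089,  0.059])}
(469, 153, 27, 27)
{'yaw': np.float64(0.1853512134659263), 'centre': array([ 554.2, -369.1]), 'front': array([ 585.4, -363.3]), 'len': np.float64(63.5), 'wid': np.float64(59.8), 'slopes': array([-0.004,  0.006,  0.001])}
```

```bash
cat >> h.py <<'E'
def toolpt(s,x,y,z):
    R=Ro.from_euler('xyz',s['tool_rot']).as_matrix(); return s['tcp_pos']+R@np.array([x,y,z])
E
python3 - <<'E'
from h import *
im=cv2.imread('pics/w4.png')[:,:,::-1].copy()
crop(im,260,185,120,50,6,'w4b')
s=dict(tcp_pos=np.array([470.21743234,306.12812911,147.88766224]),tool_rot=np.array([-1.57093758e+00,4.42878272e-04,-3.03454560e+00]))
c=cam('wrist',s)
# heel: front at tool x=-23(+off), bottom 8 beyond tcp (tool y=+8), top y=-34
for off in (0,0.8,2): print(off,np.round(proj(c,[toolpt(s,-23+off,8,0),toolpt(s,-23+off,-34,0),toolpt(s,-23+off,-34,25),toolpt(s,-23+off,8,25)]),1).tolist())
print(im[192:216,320].tolist())
E
```

```text
0 [[320.9, 194.4], [321.2, 213.5], [369.4, 213.5], [358.5, 194.4]]
0.8 [[320.9, 195.5], [321.2, 215.0], [369.4, 215.0], [358.5, 195.6]]
2 [[320.9, 197.3], [321.2, 217.2], [369.3, 217.2], [358.4, 197.3]]
[[218, 155, 105], [220, 155, 105], [221, 156, 105], [223, 159, 108], [183, 130, 86], [115, 79, 52], [87, 59, 40], [80, 56, 37], [82, 58, 40], [87, 59, 44], [86, 58, 42], [79, 56, 39], [78, 53, 35], [81, 55, 38], [82, 54, 38], [77, 53, 37], [79, 55, 42], [76, 53, 39], [78, 51, 32], [81, 55, 37], [75, 52, 39], [66, 47, 34], [58, 42, 30], [55, 44, 35]]
```

View pics/w4b.png

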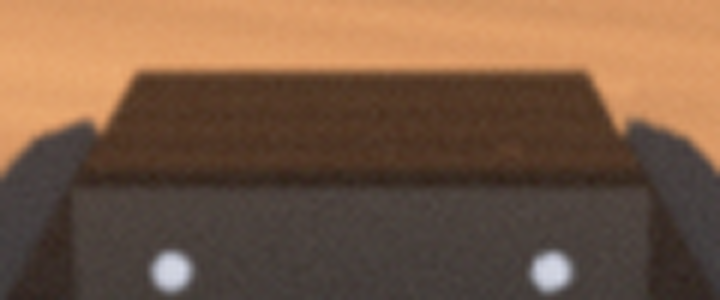

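>>> {"method": "drive_tool", "body": {
  "deltas": "3 0.2 -2 0 0 -0.01 0.8;3.5 0.1 -3 0 0 0 0.8;2 0.1 -3.2 0 0 0 0.8;1 0 -3 0 0 0 0.8;0 0 0 0 0 0 0.8"
}}

```text
time: 6.2
tcp_pos: [563.7, 309.0, 31.9]
tool_rot: [-1.569, -0.005, -3.045]
contact_force: [0.1, 0.1, -1.3]
width: 0.54
```

>>> {"method": "drive_tool", "body": {
  "deltas": "0 0 0 0 0 0 0.8;0 0 0 0 0 0 0.8;0 0 0 0 0 0 0.8"
}}

```text
time: 6.5
tcp_pos: [564.6, 310.7, 37.6]
tool_rot: [-1.571, 0.002, -3.043]
contact_force: [-0.0, 0.9, -0.9]
width: 0.551
```

Run:
```python
from h import *
s,im=shot('wrist','w5'); print(s['time'],s['tcp_pos'],s['tool_rot'],s['width'])
crop(im,260,140,120,100,6,'w5b')
```

```text
6.5 [564.61122345 310.72675111  37.63850443] [-1.57147507e+00  2.02853049e-03 -3.04347618e+00] 0.5512138597340224
```

View pics/w5b.png

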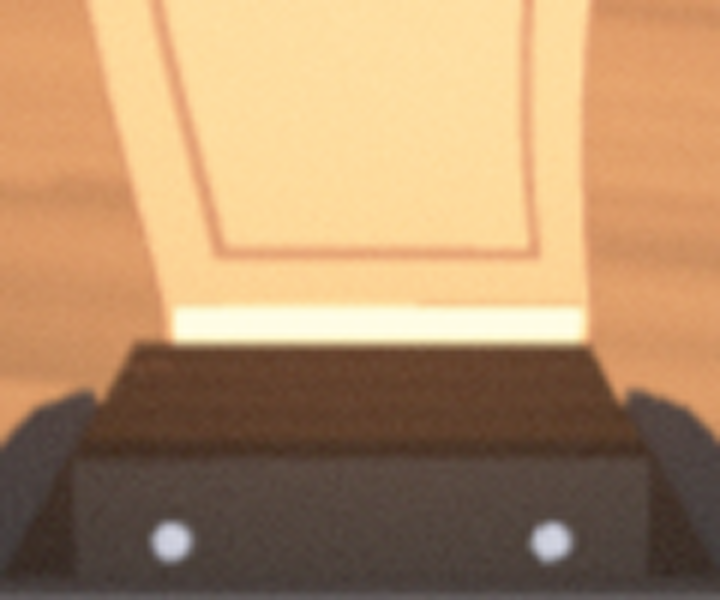

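```bash
cat >> h.py <<'E'
def rel(c,seatpx,heelpx,zs,zh):
    """front corners left,right (px, pixel-centre coords) of seat & heel -> shift needed world, in heel frame, yaw diff"""
    a=onz(c,seatpx,zs); b=onz(c,heelpx,zh)
    ya=np.arctan2(*(a[0]-a[1])[::-1])-np.pi/2; yb=np.arctan2(*(b[0]-b[1])[::-1])-np.pi/2
    d=a.mean(0)-b.mean(0)
    print('seat front',a.mean(0).round(1),'w',np.linalg.norm(a[0]-a[1]).round(1),'yaw',ya.round(3),'| heel front',b.mean(0).round(1),'w',np.linalg.norm(b[0]-b[1]).round(1),'yaw',yb.round(3),'| shift',d.round(2))
def cpx(x,y,f,pts): return [( (px+.5)/f-.5+x,(py+.5)/f-.5+y) for px,py in pts]
E
python3 - <<'E'
from h import *
s=dict(tcp_pos=np.array([564.61122345,310.72675111,37.63850443]),tool_rot=np.array([-1.57147507,2.02853049e-03,-3.04347618]))
c=cam('wrist',s)
rel(c,cpx(260,140,6,[(172,307),(585,307)]),cpx(260,140,6,[(137,345),(588,345)]),8,29.3)
E
```

```text
seat front [585.2 311.4] w 51.1 yaw 0.099 | heel front [585.5 313.4] w 50.2 yaw 0.099 | shift [-0.29 -2.01]
```

>>> {"method": "drive_tool", "body": {
  "deltas": "0 -0.2 -0.6 0 0 0 0.8;0 0 -0.6 0 0 0 0.8;0 0 -0.4 0 0 0 0.8;0 0 0 0 0 0 0.8;0 0 0 0 0 0 0.8"
}}

```text
time: 7.05
tcp_pos: [564.2, 308.3, 19.7]
tool_rot: [-1.571, -0.0, -3.044]
contact_force: [-0.5, 0.1, -0.8]
width: 0.548
```

>>> {"method": "drive_tool", "body": {
  "deltas": "0 0 0 0 0 0 0.8;0 0 0 0 0 0 0.8;0 0 0 0 0 0 0.8"
}}

```text
time: 7.35
tcp_pos: [564.4, 308.3, 20.1]
tool_rot: [-1.571, 0.0, -3.044]
contact_force: [0.2, -0.1, -1.5]
width: 0.549
```

Run:
```python
from h import *
s,im=shot('wrist','w6'); print(s['time'],s['tcp_pos'].tolist(),s['tool_rot'].tolist(),s['width'])
crop(im,260,140,120,100,6,'w6b')
```

```text
7.35 [564.393213891493, 308.34947723011294, 20.061876523609325] [-1.5708839812576487, 0.00026300337088991377, -3.0437849865775846] 0.5493204378277706
```

View pics/w6b.png

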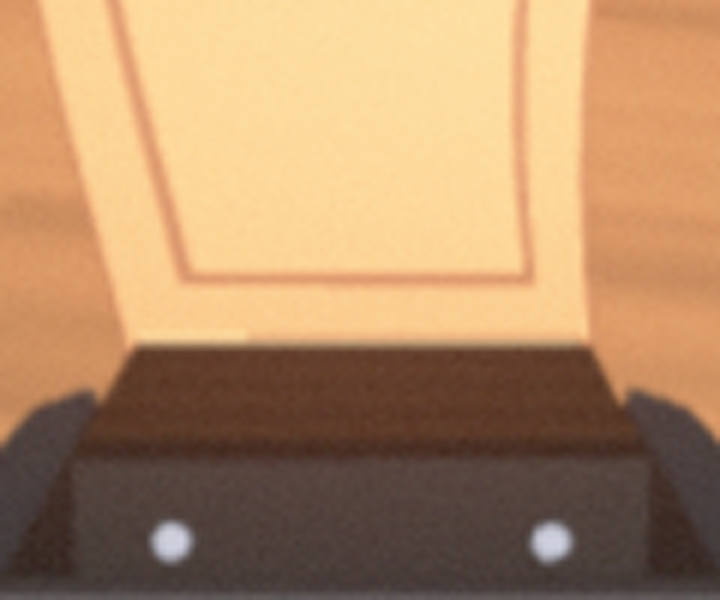

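>>> {"method": "drive_tool", "body": {
  "deltas": "0 0.03 -0.2 0 0 0 0.8;0 0 -0.15 0 0 0 0.8;0 0 0 0 0 0 0.8;0 0 0 0 0 0 0.8;0 0 0 0 0 0 0.8"
}}

```text
time: 7.9
tcp_pos: [564.3, 308.6, 16.3]
tool_rot: [-1.571, -0.0, -3.044]
contact_force: [-0.9, -1.0, -1.5]
width: 0.551
```

>>> {"method": "drive_tool", "body": {
  "deltas": "0 0 0 0 0 0 0.3;0 0 0 0 0 0 0.3;0 0 0 0 0 0 0.1;0 0 0 0 0 0 0.1;0 0 0 0 0 0 0.1"
}}

```text
time: 8.4
tcp_pos: [564.3, 308.6, 16.4]
tool_rot: [-1.571, 0.0, -3.044]
contact_force: [0.3, 0.8, -0.5]
width: 0.895
```

>>> {"method": "drive_tool", "body": {
  "deltas": "0 0 1 0 0 0 0;0 0 4 0 0 0 0;0 0 4 0 0 0 0;-1 0 4 0 0 0 0;-3 0 2 0 0 0 0"
}}

```text
time: 8.9
tcp_pos: [527.0, 309.2, 170.7]
tool_rot: [-1.573, 0.006, -3.045]
contact_force: [0.9, 0.8, 0.9]
width: 0.998
```

>>> {"method": "drive_tool", "body": {
  "deltas": "-2.9 -0.2 -0.4 0 0 0.14 0;-2.9 -0.2 -0.4 0 0 0.14 0;-2.9 -0.2 -0.4 0 0 0.14 0;-2.9 -0.2 -0.4 0 0 0.14 0;-2.8 -0.2 -0.4 0 0 0.14 0"
}}

```text
time: 9.4
tcp_pos: [379.2, 298.4, 147.0]
tool_rot: [-1.571, 0.001, -2.338]
contact_force: [0.3, 0.6, -0.9]
width: 1.002
```

>>> {"method": "drive_tool", "body": {
  "deltas": "0 0 0 0 0 0.14 0;0 0 0 0 0 0 0;0 0 0 0 0 0 0;0 0 0 0 0 0 0"
}}

```text
time: 9.8
tcp_pos: [381.0, 298.7, 146.7]
tool_rot: [-1.57, 0.001, -2.208]
contact_force: [0.4, -0.3, 0.3]
width: 0.997
```

Run:
```python
from h import *
s,im=shot('wrist','w7'); print(s['time'],s['tcp_pos'].tolist(),s['tool_rot'].tolist(),s['width'])
```

```text
9.8 [381.0068238634568, 298.73741331048353, 146.71944255570315] [-1.5704552737221311, 0.0007591164822964291, -2.2077196314655323] 0.9970347278716025
```

View pics/w7.png

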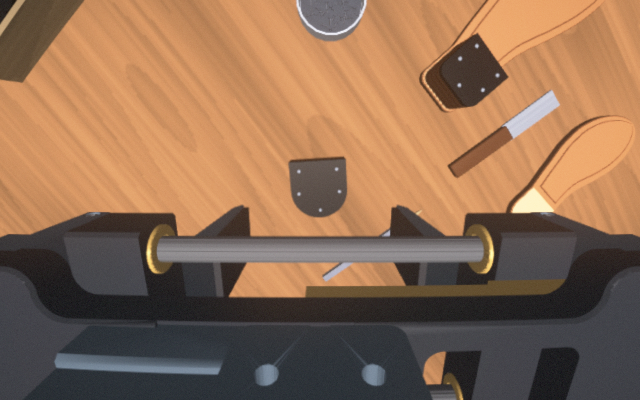

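Run:
```python
from h import *
im=cv2.imread('pics/w7.png')[:,:,::-1].copy()
s=dict(tcp_pos=np.array([381.0068238634568, 298.73741331048353, 146.71944255570315]),tool_rot=np.array([-1.5704552737221311, 0.0007591164822964291, -2.2077196314655323]))
c=cam('wrist',s)
k=biggest(topmask(im),(280,145,80,75)); print(cv2.boundingRect(k))
print(fitD(c,k,28,62,60,32,0.9))
a=cv2.resize(im[145:225,280:360],None,fx=5,fy=5,interpolation=cv2.INTER_CUBIC)
b=cv2.resize(im[30:120,415:515],None,fx=5,fy=5,interpolation=cv2.INTER_CUBIC)[:400]
cv2.imwrite('pics/w7z.png',np.hstack([a,b[:,:400]])[:,:,::-1])
```

```text
(290, 159, 56, 57)
{'yaw': np.float64(1.0007665529208922), 'centre': array([381.9, 301.8]), 'front': array([398. , 326.9]), 'len': np.float64(59.7), 'wid': np.float64(57.2), 'slopes': array([-0.001,  0.005,  0.002])}
```

View pics/w7z.png

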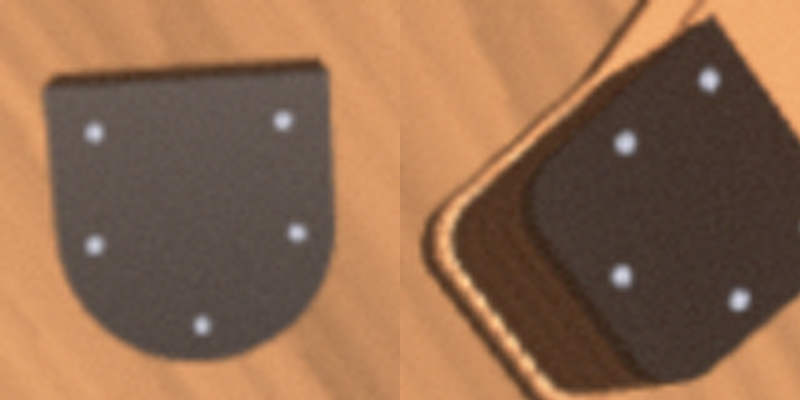

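>>> {"method": "drive_tool", "body": {
  "deltas": "0.3 0.5 -3 0 0 0.04 0;0.2 0.4 -4 0 0 0.03 0;0 0 -4 0 0 0 0;0 0 -2 0 0 0 0;0 0 -0.7 0 0 0 0"
}}

```text
time: 10.35
tcp_pos: [384.7, 307.0, 7.4]
tool_rot: [-1.572, -0.003, -2.136]
contact_force: [-0.0, 0.4, 1.0]
width: 0.997
```

>>> {"method": "drive_tool", "body": {
  "deltas": "0 0 -0.5 0 0 0 0;0 0 0 0 0 0 0;0 0 0 0 0 0 0.8;0 0 0 0 0 0 0.8;0 0 0 0 0 0 0.8"
}}

```text
time: 10.85
tcp_pos: [385.7, 307.8, 5.1]
tool_rot: [-1.57, 0.001, -2.134]
contact_force: [-0.3, 0.2, -0.0]
width: 0.768
```

>>> {"method": "drive_tool", "body": {
  "deltas": "0 0 0 0 0 0 0.8;0 0 0 0 0 0 0.8;0 0 0 0 0 0 0.8"
}}

```text
time: 11.15
tcp_pos: [385.5, 307.7, 4.8]
tool_rot: [-1.571, 0.001, -2.134]
contact_force: [-0.9, -0.4, 7.6]
width: 0.656
```

Run:
```python
from h import *
im=cv2.imread('pics/w2.png')[:,:,::-1].copy()
s=dict(tcp_pos=np.array([426.79848882,-314.5592641,158.01069661]),tool_rot=np.array([-1.57057090e+00,-3.07370723e-05,-2.82491391e+00]))
c=cam('wrist',s)
k=biggest(palew(im),(355,30,100,110)); print(cv2.boundingRect(k))
print(fitD(c,k,8,62,60,32,0.18))
```

```text
(374, 57, 59, 64)
{'yaw': np.float64(0.19081554588349764), 'centre': array([ 555.6, -366.7]), 'front': array([ 586.2, -360.8]), 'len': np.float64(62.3), 'wid': np.float64(59.8), 'slopes': array([0.001, 0.008, 0.005])}
```

>>> {"method": "drive_tool", "body": {
  "deltas": "0 0 2 0 0 0 0.8;0 0 4 0 0 0 0.8;0.4 -1.5 4 0 0 -0.05 0.8;1 -4 2.5 0 0 -0.05 0.8;1.1 -4.4 0 0 0 -0.05 0.8"
}}

```text
time: 11.65
tcp_pos: [412.0, 208.7, 132.5]
tool_rot: [-1.568, 0.005, -2.284]
contact_force: [1.4, -0.4, -1.0]
width: 0.659
```

>>> {"method": "drive_tool", "body": {
  "deltas": "1.1 -4.4 0 0 0 -0.06 0.8;1.1 -4.4 0 0 0 -0.06 0.8;1.1 -4.4 0 0 0 -0.06 0.8;1.1 -4.4 0 0 0 -0.06 0.8;1.1 -4.4 0 0 0 -0.06 0.8"
}}

```text
time: 12.15
tcp_pos: [465.3, -13.3, 129.5]
tool_rot: [-1.571, 0.0, -2.586]
contact_force: [1.0, 0.2, -0.5]
width: 0.657
```

>>> {"method": "drive_tool", "body": {
  "deltas": "1.1 -4.4 0 0 0 -0.06 0.8;1.1 -4.4 0 0 0 -0.06 0.8;1.1 -4.4 0 0 0 -0.06 0.8;1.1 -4.4 0 0 0 -0.06 0.8;1.1 -4.4 0 0 0 -0.06 0.8"
}}

```text
time: 12.65
tcp_pos: [520.2, -233.3, 129.4]
tool_rot: [-1.571, -0.0, -2.887]
contact_force: [0.8, 0.0, 0.3]
width: 0.657
```

>>> {"method": "drive_tool", "body": {
  "deltas": "1.1 -4.4 0 0 0 -0.05 0.8;1.1 -4 -2 0 0 -0.02 0.8;0.9 -1.2 -3 0 0 0 0.8;0 0 -2 0 0 0 0.8;0 0 -1.5 0 0 0 0.8"
}}

```text
time: 13.15
tcp_pos: [550.6, -327.3, 42.6]
tool_rot: [-1.572, -0.001, -2.954]
contact_force: [1.1, 0.3, -0.9]
width: 0.66
```

>>> {"method": "drive_tool", "body": {
  "deltas": "0 0 0 0 0 0 0.8;0 0 0 0 0 0 0.8;0 0 0 0 0 0 0.8;0 0 0 0 0 0 0.8"
}}

```text
time: 13.55
tcp_pos: [551.8, -327.5, 45.6]
tool_rot: [-1.57, 0.001, -2.953]
contact_force: [0.2, 0.3, -0.4]
width: 0.659
```

Run:
```python
from h import *
s,im=shot('wrist','w8'); print(s['time'],s['tcp_pos'].tolist(),s['tool_rot'].tolist(),s['width'])
crop(im,260,130,120,100,6,'w8b')
```

```text
13.55 [551.8490765369688, -327.5453139677566, 45.634122599582135] [-1.5695155881747465, 0.0012096812157758041, -2.9534717655258014] 0.6585980748150048
```

View pics/w8b.png

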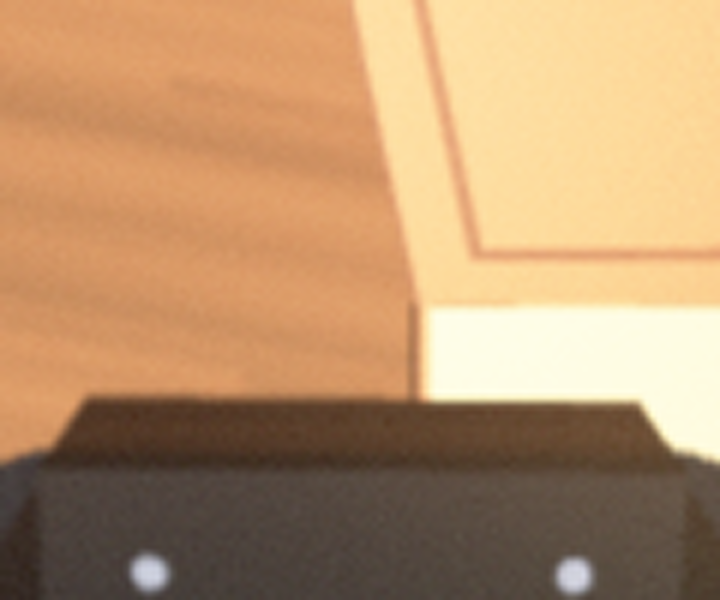

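>>> {"method": "drive_tool", "body": {
  "deltas": "0.5 -1.5 0 0 0 0 0.8;0.5 -1.5 0 0 0 0 0.8;0.1 -0.8 -0.5 0 0 0 0.8;0 0 -0.5 0 0 0 0.8;0 0 0 0 0 0 0.8"
}}

```text
time: 14.1
tcp_pos: [561.5, -364.6, 33.4]
tool_rot: [-1.572, -0.001, -2.954]
contact_force: [-0.4, 0.1, -1.0]
width: 0.652
```

>>> {"method": "drive_tool", "body": {
  "deltas": "0 0 0 0 0 0 0.8;0 0 0 0 0 0 0.8;0 0 0 0 0 0 0.8"
}}

```text
time: 14.4
tcp_pos: [562.3, -365.1, 34.6]
tool_rot: [-1.571, 0.0, -2.954]
contact_force: [0.5, 0.1, -0.8]
width: 0.657
```

Run:
```python
from h import *
s,im=shot('wrist','w9'); print(s['time'],s['tcp_pos'].tolist(),s['tool_rot'].tolist(),s['width'])
crop(im,260,130,120,100,6,'w9b')
```

```text
14.4 [562.3467765893348, -365.11119099457835, 34.62372169959854] [-1.5707125270545097, 9.602782345408123e-05, -2.9535201059125544] 0.6569722630199043
```

View pics/w9b.png

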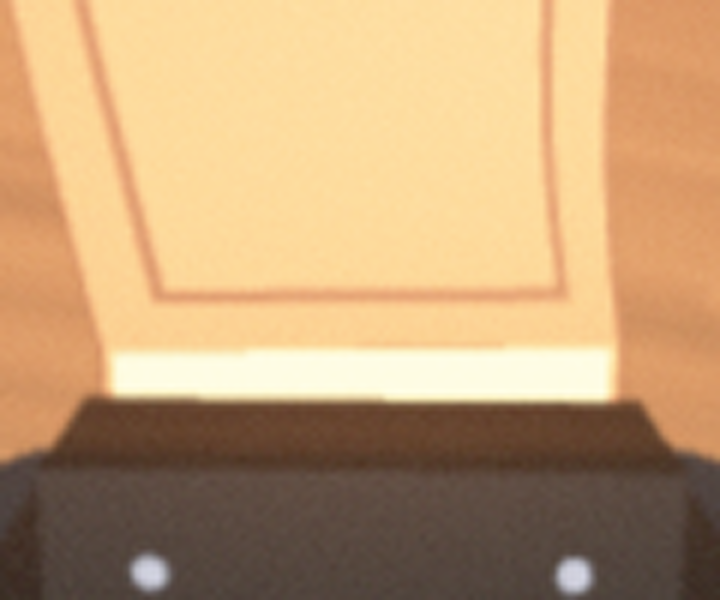

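Run:
```python
from h import *
s=dict(tcp_pos=np.array([562.3467765893348, -365.11119099457835, 34.62372169959854]),tool_rot=np.array([-1.5707125270545097, 9.602782345408123e-05, -2.9535201059125544]))
c=cam('wrist',s)
rel(c,cpx(260,130,6,[(112,352),(613,346)]),cpx(260,130,6,[(87,398),(640,404)]),8,29.8)
```

```text
seat front [ 585.3 -360.2] w 60.9 yaw 0.201 | heel front [ 584.3 -360.5] w 60.3 yaw 0.178 | shift [1.02 0.33]
```

>>> {"method": "drive_tool", "body": {
  "deltas": "0.1 0 -0.6 0 0 0.018 0.8;0 0 -0.6 0 0 0 0.8;0 0 -0.5 0 0 0 0.8;0 0 0 0 0 0 0.8;0 0 0 0 0 0 0.8"
}}

```text
time: 14.95
tcp_pos: [563.2, -365.3, 17.1]
tool_rot: [-1.571, -0.0, -2.936]
contact_force: [-0.2, -0.1, -0.7]
width: 0.655
```

>>> {"method": "drive_tool", "body": {
  "deltas": "0 0 0 0 0 0 0.8;0 0 0 0 0 0 0.8;0 0 0 0 0 0 0.8"
}}

```text
time: 15.25
tcp_pos: [563.4, -365.5, 17.6]
tool_rot: [-1.571, 0.0, -2.936]
contact_force: [-0.1, -0.9, -1.1]
width: 0.656
```

Run:
```python
from h import *
s,im=shot('wrist','w10'); print(s['time'],s['tcp_pos'].tolist(),s['tool_rot'].tolist(),s['width'])
crop(im,260,130,120,100,6,'w10b')
```

```text
15.25 [563.3725023970649, -365.4606459798102, 17.607956548882758] [-1.5705972021877117, 0.00018165518544788206, -2.935835237173586] 0.6559347566819344
```

View pics/w10b.png

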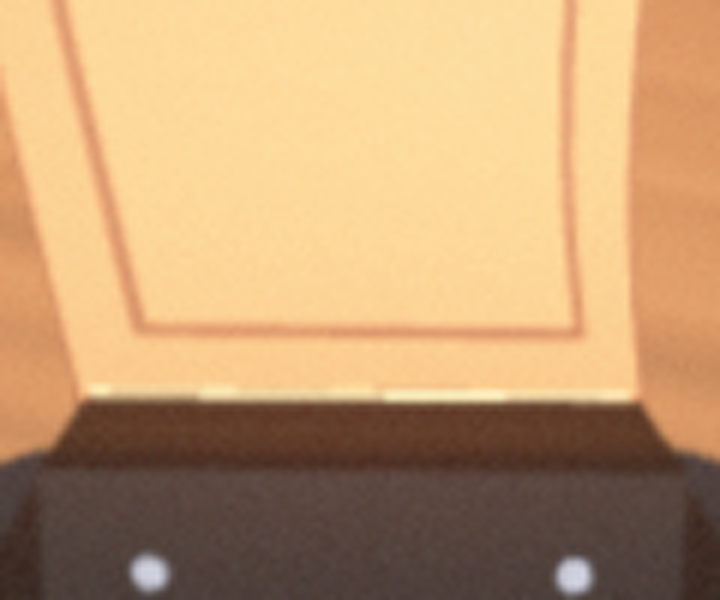

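Run:
```python
from h import *
s=dict(tcp_pos=np.array([563.3725023970649, -365.4606459798102, 17.607956548882758]),tool_rot=np.array([-1.5705972021877117, 0.00018165518544788206, -2.935835237173586]))
c=cam('wrist',s)
rel(c,cpx(260,130,6,[(87,387),(637,391)]),cpx(260,130,6,[(87,398),(640,404)]),8,12.8)
```

```text
seat front [ 585.4 -360.3] w 61.5 yaw 0.199 | heel front [ 585.3 -360.5] w 60.3 yaw 0.195 | shift [0.14 0.2 ]
```

Aligned within about 0.2 mm; lower and release.

>>> {"method": "drive_tool", "body": {
  "deltas": "0.01 0.02 -0.25 0 0 0 0.8;0 0 -0.2 0 0 0 0.8;0 0 0 0 0 0 0.8;0 0 0 0 0 0 0.8;0 0 0 0 0 0 0.8"
}}

```text
time: 15.8
tcp_pos: [563.3, -365.2, 12.8]
tool_rot: [-1.571, -0.0, -2.936]
contact_force: [-0.6, 0.5, -1.2]
width: 0.659
```

>>> {"method": "drive_tool", "body": {
  "deltas": "0 0 0 0 0 0 0.2;0 0 0 0 0 0 0.2;0 0 0 0 0 0 0.1;0 0 0 0 0 0 0.1;0 0 0 0 0 0 0.1"
}}

```text
time: 16.3
tcp_pos: [563.4, -365.2, 12.9]
tool_rot: [-1.571, 0.0, -2.936]
contact_force: [0.7, -0.4, -0.8]
width: 0.901
```

>>> {"method": "drive_tool", "body": {
  "deltas": "0 0 1 0 0 0 0;0 0 4 0 0 0 0;0 0 4 0 0 0 0;-1 1 4 0 0 -0.1 0;-2 4 0.7 0 0 -0.14 0"
}}

```text
time: 16.8
tcp_pos: [536.2, -318.9, 155.3]
tool_rot: [-1.565, 0.008, 3.102]
contact_force: [1.1, 0.7, 0.3]
width: 1.001
```

>>> {"method": "drive_tool", "body": {
  "deltas": "-2.1 4.4 0 0 0 -0.14 0;-2.1 4.4 0 0 0 -0.14 0;-2.1 4.4 0 0 0 -0.14 0;-2.1 4.4 0 0 0 -0.14 0;-2.1 4.4 0 0 0 -0.14 0"
}}

```text
time: 17.3
tcp_pos: [427.6, -94.1, 150.7]
tool_rot: [-1.571, 0.001, 2.402]
contact_force: [0.1, 1.2, 0.6]
width: 0.997
```

>>> {"method": "drive_tool", "body": {
  "deltas": "0 0 0 0 0 0 0;0 0 0 0 0 0 0;0 0 0 0 0 0 0;0 0 0 0 0 0 0"
}}

```text
time: 17.7
tcp_pos: [429.3, -96.5, 150.1]
tool_rot: [-1.571, 0.001, 2.409]
contact_force: [-0.0, 0.7, -0.7]
width: 0.997
```

Run:
```python
from h import *
s,im=shot('wrist','w11'); print(s['time'],s['tcp_pos'].tolist(),s['tool_rot'].tolist(),s['width'])
```

```text
17.7 [429.2957225016695, -96.46145914362539, 150.1078020131704] [-1.5710262171066196, 0.0007714434195522646, 2.408508080543642] 0.9973230485456294
```

View pics/w11.png

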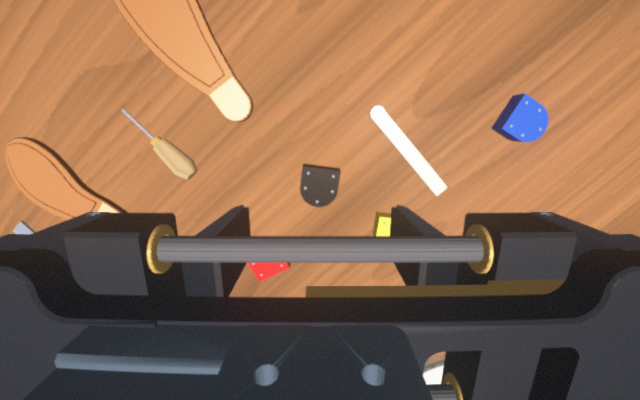

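Run:
```python
from h import *
im=cv2.imread('pics/w11.png')[:,:,::-1].copy()
s=dict(tcp_pos=np.array([429.2957225016695, -96.46145914362539, 150.1078020131704]),tool_rot=np.array([-1.5710262171066196, 0.0007714434195522646, 2.408508080543642]))
c=cam('wrist',s)
k=biggest(topmask(im),(290,150,65,65)); print(cv2.boundingRect(k))
print(fitD(c,k,20,44,42,23,-0.75))
k=biggest(palew(im),(200,65,60,65)); print(cv2.boundingRect(k))
print('slim seat',fitD(c,k,8,40,32,24,-0.1))
```

```text
(301, 166, 39, 40)
{'yaw': np.float64(-0.8642696097744041), 'centre': array([431.6, -95.3]), 'front': array([ 445.3, -111.3]), 'len': np.float64(42.1), 'wid': np.float64(39.2), 'slopes': array([-0.006, -0.001, -0.004])}
(210, 78, 40, 42)
slim seat {'yaw': np.float64(-0.12027923907641082), 'centre': array([562.8, -87.1]), 'front': array([582.6, -89.5]), 'len': np.float64(39.8), 'wid': np.float64(31.6), 'slopes': array([-0.016,  0.007, -0.007])}
```

>>> {"method": "drive_tool", "body": {
  "deltas": "0.3 -0.2 -3 0 0 -0.07 0.3;0.3 -0.1 -4 0 0 -0.06 0.3;0 0 -4 0 0 0 0.3;0 0 -2 0 0 0 0.3;0 0 -0.7 0 0 0 0.3"
}}

```text
time: 18.25
tcp_pos: [433.8, -98.8, 10.9]
tool_rot: [-1.569, -0.003, 2.278]
contact_force: [-0.1, -0.5, 0.4]
width: 0.7
```

>>> {"method": "drive_tool", "body": {
  "deltas": "0 0 -0.5 0 0 0 0.3;0 0 -0.4 0 0 0 0.3;0 0 0 0 0 0 0.3;0 0 0 0 0 0 0.8;0 0 0 0 0 0 0.8"
}}

```text
time: 18.75
tcp_pos: [435.0, -98.7, 4.5]
tool_rot: [-1.571, 0.001, 2.279]
contact_force: [0.3, 0.0, 0.0]
width: 0.557
```

>>> {"method": "drive_tool", "body": {
  "deltas": "0 0 0 0 0 0 0.8;0 0 0 0 0 0 0.8;0 0 0 0 0 0 0.8"
}}

```text
time: 19.05
tcp_pos: [434.8, -98.6, 4.3]
tool_rot: [-1.571, 0.001, 2.279]
contact_force: [-0.8, -0.5, 7.1]
width: 0.459
```

>>> {"method": "drive_tool", "body": {
  "deltas": "0 0 2 0 0 0 0.8;0 0 4 0 0 0 0.8;0.5 0.5 4 0 0 0.1 0.8;1 2 2 0 0 0.13 0.8;2 3.5 0 0 0 0.13 0.8"
}}

```text
time: 19.55
tcp_pos: [470.9, -39.3, 127.0]
tool_rot: [-1.572, 0.005, 2.641]
contact_force: [1.9, -0.5, -1.0]
width: 0.457
```

>>> {"method": "drive_tool", "body": {
  "deltas": "2 3.5 0 0 0 0.13 0.8;2 3.5 0 0 0 0.13 0.8;2 3.5 0 0 0 0.13 0.8;2 3.5 -2 0 0 0.13 0.8;1.8 2.5 -3 0 0 0.13 0.8"
}}

```text
time: 20.05
tcp_pos: [569.5, 128.9, 74.7]
tool_rot: [-1.571, 0.004, -2.988]
contact_force: [1.5, -2.1, -0.9]
width: 0.455
```

>>> {"method": "drive_tool", "body": {
  "deltas": "0 0 -2 0 0 0.04 0.8;0 0 -1.5 0 0 0 0.8;0 0 -0.5 0 0 0 0.8;0 0 0 0 0 0 0.8;0 0 0 0 0 0 0.8"
}}

```text
time: 20.55
tcp_pos: [567.9, 126.3, 34.7]
tool_rot: [-1.571, 0.001, -2.955]
contact_force: [0.5, -0.1, -0.2]
width: 0.458
```

>>> {"method": "drive_tool", "body": {
  "deltas": "0 0 0 0 0 0 0.8;0 0 0 0 0 0 0.8;0 0 0 0 0 0 0.8"
}}

```text
time: 20.85
tcp_pos: [567.8, 126.4, 34.4]
tool_rot: [-1.571, 0.001, -2.955]
contact_force: [-0.3, -0.1, -1.3]
width: 0.457
```

Run:
```python
from h import *
s,im=shot('wrist','w12'); print(s['time'],s['tcp_pos'].tolist(),s['tool_rot'].tolist(),s['width'])
crop(im,260,130,120,100,6,'w12b')
```

```text
20.85 [567.8312180004372, 126.38617722521181, 34.398027946081726] [-1.5707495991899285, 0.0007470144098027376, -2.9547702556210456] 0.45729336647524726
```

View pics/w12b.png

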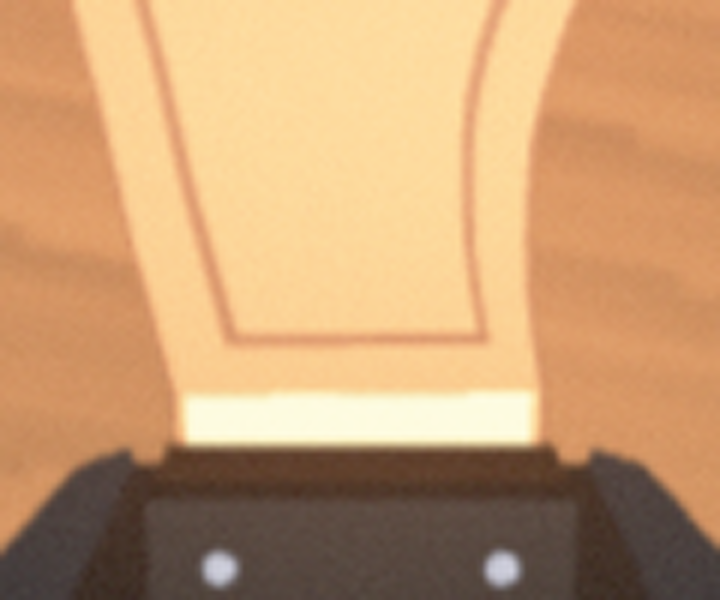

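Run:
```python
from h import *
s=dict(tcp_pos=np.array([567.8312180004372, 126.38617722521181, 34.398027946081726]),tool_rot=np.array([-1.5707495991899285, 0.0007470144098027376, -2.9547702556210456]))
c=cam('wrist',s)
rel(c,cpx(260,130,6,[(185,396),(533,391.5)]),cpx(260,130,6,[(167,446),(555,448)]),8,30.1)
```

```text
seat front [585.3 130.7] w 42.5 yaw 0.201 | heel front [584.8 130.3] w 42.4 yaw 0.182 | shift [0.53 0.37]
```

>>> {"method": "drive_tool", "body": {
  "deltas": "0.05 0.01 -0.6 0 0 0.015 0.8;0 0 -0.6 0 0 0 0.8;0 0 -0.5 0 0 0 0.8;0 0 0 0 0 0 0.8;0 0 0 0 0 0 0.8"
}}

```text
time: 21.4
tcp_pos: [567.9, 126.5, 16.6]
tool_rot: [-1.571, -0.001, -2.94]
contact_force: [-0.6, 0.4, -1.0]
width: 0.456
```

>>> {"method": "drive_tool", "body": {
  "deltas": "0 0 0 0 0 0 0.8;0 0 0 0 0 0 0.8;0 0 0 0 0 0 0.8"
}}

```text
time: 21.7
tcp_pos: [568.2, 126.6, 17.1]
tool_rot: [-1.571, 0.0, -2.94]
contact_force: [0.3, -0.4, -0.1]
width: 0.458
```

Run:
```python
from h import *
s,im=shot('wrist','w13'); print(s['time'],s['tcp_pos'].tolist(),s['tool_rot'].tolist(),s['width'])
crop(im,260,130,120,100,6,'w13b')
```

```text
21.7 [568.204055073065, 126.56357071977651, 17.09207238742876] [-1.5707706020853318, 0.00031794929640271974, -2.9395836109629916] 0.45806695733698927
```

View pics/w13b.png

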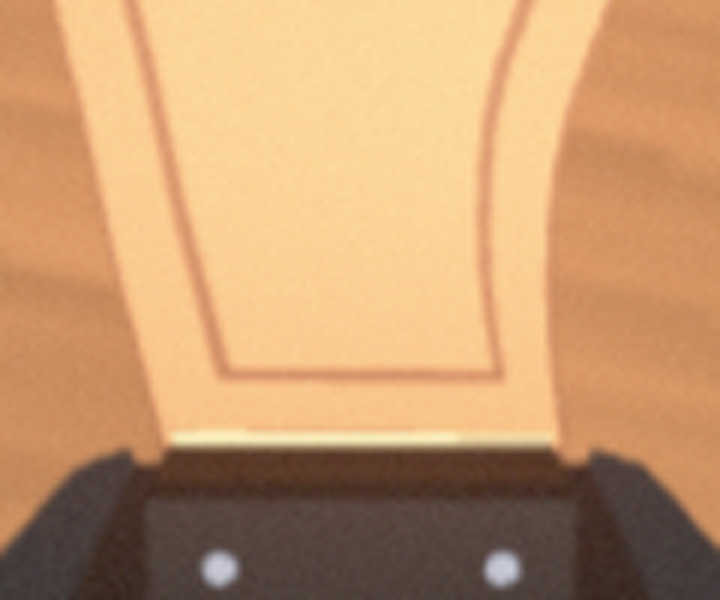

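Run:
```python
from h import *
s=dict(tcp_pos=np.array([568.204055073065, 126.56357071977651, 17.09207238742876]),tool_rot=np.array([-1.5707706020853318, 0.00031794929640271974, -2.9395836109629916]))
c=cam('wrist',s)
rel(c,cpx(260,130,6,[(172,432),(553,434)]),cpx(260,130,6,[(167,446),(555,448)]),8,12.8)
```

```text
seat front [585.4 130.6] w 42.7 yaw 0.197 | heel front [585.1 130.7] w 42.4 yaw 0.198 | shift [ 0.32 -0.1 ]
```

>>> {"method": "drive_tool", "body": {
  "deltas": "0.03 -0.01 -0.25 0 0 0 0.8;0 0 -0.2 0 0 0 0.8;0 0 0 0 0 0 0.8;0 0 0 0 0 0 0.8;0 0 0 0 0 0 0.8"
}}

```text
time: 22.25
tcp_pos: [568.3, 126.4, 12.3]
tool_rot: [-1.571, -0.0, -2.94]
contact_force: [0.3, 0.2, -0.8]
width: 0.46
```

>>> {"method": "drive_tool", "body": {
  "deltas": "0 0 0 0 0 0 0.3;0 0 0 0 0 0 0.3;0 0 0 0 0 0 0.3;0 0 0 0 0 0 0.3;0 0 0 0 0 0 0.3"
}}

```text
time: 22.75
tcp_pos: [568.4, 126.4, 12.4]
tool_rot: [-1.571, 0.0, -2.94]
contact_force: [0.6, 0.5, -0.7]
width: 0.7
```

>>> {"method": "drive_tool", "body": {
  "deltas": "0 0 1 0 0 0 0.3;0 0 4 0 0 0 0;0 0 4 0 0 0 0;-1 0 4 0 0 0 0;-3 -0.4 0.8 0 0 -0.06 0"
}}

```text
time: 23.25
tcp_pos: [532.1, 122.9, 155.3]
tool_rot: [-1.571, 0.009, -3.0]
contact_force: [0.3, 0.3, -0.1]
width: 0.991
```

>>> {"method": "drive_tool", "body": {
  "deltas": "-3.5 -0.4 0 0 0 -0.06 0;-3.5 -0.4 0 0 0 -0.06 0;-2.3 -0.2 0 0 0 0 0;0 0 0 0 0 0 0;0 0 0 0 0 0 0"
}}

```text
time: 23.75
tcp_pos: [435.9, 112.5, 151.2]
tool_rot: [-1.571, 0.002, -3.119]
contact_force: [-0.1, 0.3, -0.4]
width: 1.002
```

>>> {"method": "drive_tool", "body": {
  "deltas": "0 0 0 0 0 0 0;0 0 0 0 0 0 0"
}}

```text
time: 23.95
tcp_pos: [436.4, 112.5, 150.5]
tool_rot: [-1.571, 0.001, -3.12]
contact_force: [-0.6, -0.7, -0.1]
width: 0.998
```

Run:
```python
from h import *
s,im=shot('wrist','w14'); print(s['time'],s['tcp_pos'].tolist(),s['tool_rot'].tolist(),s['width'])
```

```text
23.95 [436.3710510925471, 112.50854353247817, 150.5117861116796] [-1.5708670458542962, 0.0006218049308126528, -3.119648799121693] 0.9982460164756999
```

View pics/w14.png

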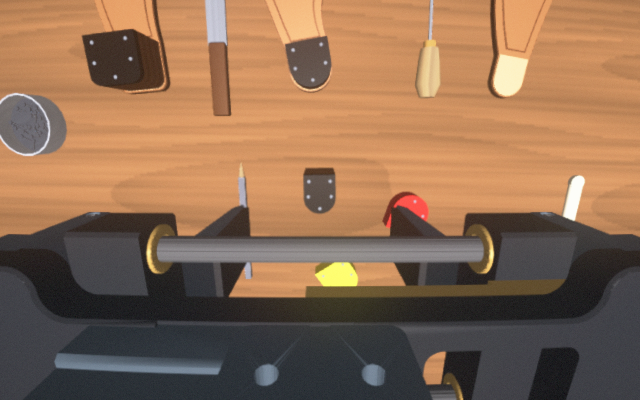

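Run:
```python
from h import *
im=cv2.imread('pics/w14.png')[:,:,::-1].copy()
s=dict(tcp_pos=np.array([436.3710510925471, 112.50854353247817, 150.5117861116796]),tool_rot=np.array([-1.5708670458542962, 0.0006218049308126528, -3.119648799121693]))
c=cam('wrist',s)
crop(im,290,155,60,65,8,'w14h')
k=biggest(topmask(im),(295,150,50,70)); print(cv2.boundingRect(k))
print(fitD(c,k,50,40,32,24,0))
k=biggest(palew(im),(480,40,60,65)); print(cv2.boundingRect(k))
print('slim seat',fitD(c,k,8,40,32,24,-0.1))
```

```text
(304, 175, 31, 38)
{'yaw': np.float64(0.040003383388102526), 'centre': array([437.5, 114. ]), 'front': array([456.6, 114.7]), 'len': np.float64(38.3), 'wid': np.float64(29.1), 'slopes': array([ 0.109, -0.073,  0.017])}
(494, 55, 33, 40)
slim seat {'yaw': np.float64(-0.12549417454024014), 'centre': array([563.2, -88. ]), 'front': array([582.3, -90.4]), 'len': np.float64(38.6), 'wid': np.float64(30.6), 'slopes': array([-0.006,  0.01 ,  0.004])}
```

View pics/w14h.png

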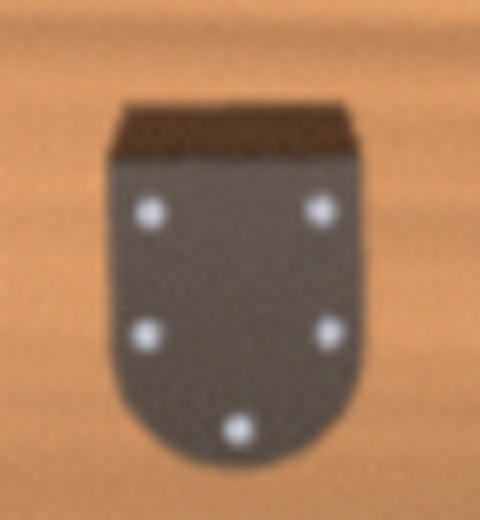

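>>> {"method": "drive_tool", "body": {
  "deltas": "0.3 0.2 -3 0 0 0.018 0.4;0.2 0 -4 0 0 0 0.4;0 0 -4 0 0 0 0.4;0 0 -1.9 0 0 0 0.4;0 0 -0.6 0 0 0 0.4"
}}

```text
time: 24.5
tcp_pos: [439.6, 114.3, 13.4]
tool_rot: [-1.571, -0.003, -3.102]
contact_force: [0.1, 0.7, 0.3]
width: 0.606
```

>>> {"method": "drive_tool", "body": {
  "deltas": "0 0 -0.3 0 0 0 0.4;0 0 0 0 0 0 0.4;0 0 0 0 0 0 0.9;0 0 0 0 0 0 0.9;0 0 0 0 0 0 0.9"
}}

```text
time: 25.0
tcp_pos: [440.8, 114.5, 13.0]
tool_rot: [-1.571, 0.001, -3.102]
contact_force: [-0.1, 0.1, 0.0]
width: 0.367
```

>>> {"method": "drive_tool", "body": {
  "deltas": "0 0 0 0 0 0 0.9;0 0 0 0 0 0 0.9;0 0 0 0 0 0 0.9"
}}

```text
time: 25.3
tcp_pos: [440.8, 114.5, 13.0]
tool_rot: [-1.571, 0.001, -3.102]
contact_force: [-0.6, 0.0, 9.8]
width: 0.346
```

>>> {"method": "drive_tool", "body": {
  "deltas": "0 0 2 0 0 0 0.9;0 0 4 0 0 0 0.9;0.5 -0.5 3 0 0 -0.02 0.9;1.5 -2.5 1 0 0 -0.03 0.9;2 -3.5 0 0 0 -0.03 0.9"
}}

```text
time: 25.8
tcp_pos: [481.2, 49.6, 114.5]
tool_rot: [-1.571, 0.003, 3.103]
contact_force: [1.1, 0.6, -0.7]
width: 0.348
```

>>> {"method": "drive_tool", "body": {
  "deltas": "2 -3.5 0 0 0 -0.03 0.9;2 -3.5 0 0 0 -0.03 0.9;2 -3.5 0 0 0 -0.02 0.9;2 -2.5 -1.5 0 0 0 0.9;0.5 -0.7 -2 0 0 0 0.9"
}}

```text
time: 26.3
tcp_pos: [568.2, -90.6, 77.9]
tool_rot: [-1.57, 0.004, 3.019]
contact_force: [0.8, 0.1, -1.0]
width: 0.348
```

>>> {"method": "drive_tool", "body": {
  "deltas": "0 0 -2 0 0 0 0.9;0 0 -1 0 0 0 0.9;0 0 0 0 0 0 0.9;0 0 0 0 0 0 0.9;0 0 0 0 0 0 0.9"
}}

```text
time: 26.8
tcp_pos: [565.9, -87.4, 48.4]
tool_rot: [-1.571, 0.001, 3.022]
contact_force: [0.2, 0.3, -0.7]
width: 0.353
```

>>> {"method": "drive_tool", "body": {
  "deltas": "0 0 0 0 0 0 0.9;0 0 0 0 0 0 0.9;0 0 0 0 0 0 0.9"
}}

```text
time: 27.1
tcp_pos: [565.5, -87.6, 47.8]
tool_rot: [-1.571, 0.001, 3.022]
contact_force: [-0.4, -0.1, -0.9]
width: 0.35
```

Run:
```python
from h import *
s,im=shot('wrist','w15'); print(s['time'],s['tcp_pos'].tolist(),s['tool_rot'].tolist(),s['width'])
crop(im,260,140,120,100,6,'w15b')
```

```text
27.1 [565.5209867020769, -87.58902311152634, 47.754983780517435] [-1.5706991232042784, 0.0005054414758831616, 3.021598387010596] 0.35048158136780233
```

View pics/w15b.png

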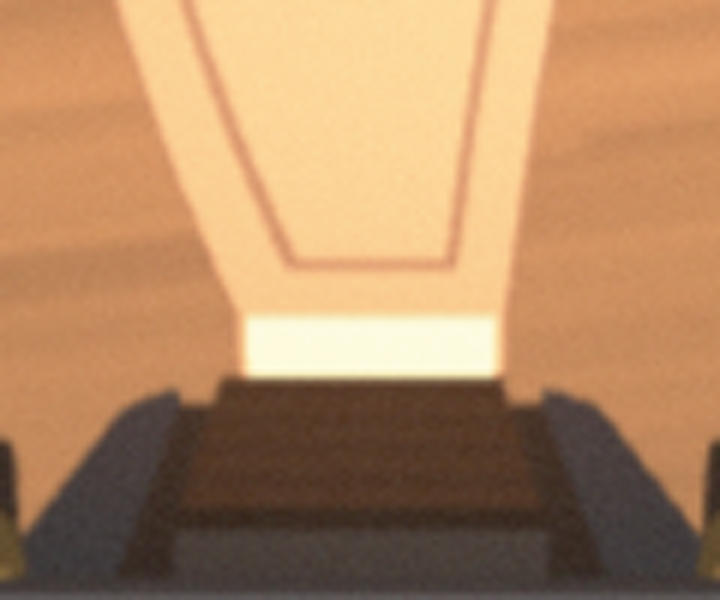

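Run:
```python
from h import *
s=dict(tcp_pos=np.array([565.5209867020769, -87.58902311152634, 47.754983780517435]),tool_rot=np.array([-1.5706991232042784, 0.0005054414758831616, 3.021598387010596]))
c=cam('wrist',s)
rel(c,cpx(260,140,6,[(246,316),(498,316)]),cpx(260,140,6,[(221,381),(504,381)]),8,34.75)
```

```text
seat front [582.1 -90. ] w 32.8 yaw -0.119 | heel front [580.9 -88.6] w 32.5 yaw -0.119 | shift [ 1.24 -1.4 ]
```

>>> {"method": "drive_tool", "body": {
  "deltas": "0.12 -0.14 -0.8 0 0 0 0.9;0 0 -0.8 0 0 0 0.9;0 0 -0.6 0 0 0 0.9;0 0 0 0 0 0 0.9;0 0 0 0 0 0 0.9"
}}

```text
time: 27.65
tcp_pos: [566.4, -88.9, 25.1]
tool_rot: [-1.571, -0.001, 3.022]
contact_force: [0.5, 0.1, -0.1]
width: 0.354
```

>>> {"method": "drive_tool", "body": {
  "deltas": "0 0 0 0 0 0 0.9;0 0 0 0 0 0 0.9;0 0 0 0 0 0 0.9"
}}

```text
time: 27.95
tcp_pos: [566.8, -89.0, 25.7]
tool_rot: [-1.571, 0.0, 3.022]
contact_force: [-0.1, -0.2, -1.7]
width: 0.349
```

Run:
```python
from h import *
s,im=shot('wrist','w16'); print(s['time'],s['tcp_pos'].tolist(),s['tool_rot'].tolist(),s['width'])
crop(im,260,140,120,100,6,'w16b')
```

```text
27.95 [566.7580779161551, -88.96601870994932, 25.651656626404424] [-1.5707534510931094, 0.00044030409102324697, 3.021627149086555] 0.3491693796106428
```

View pics/w16b.png

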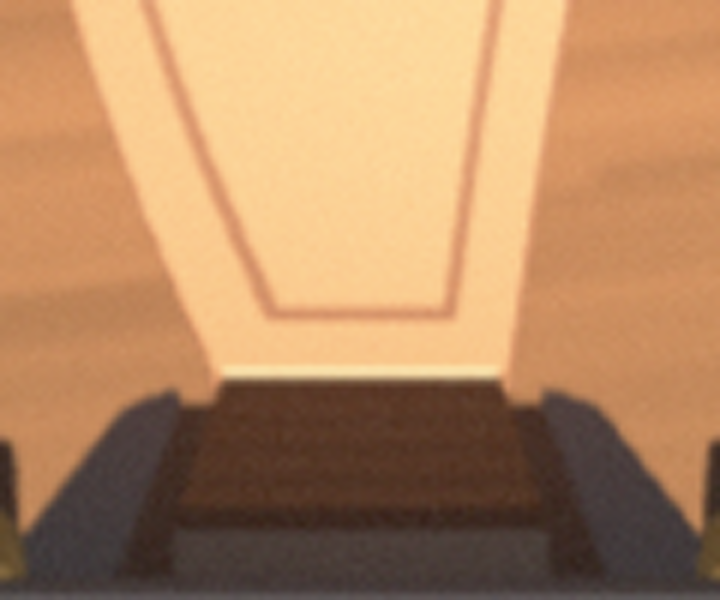

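Run:
```python
from h import *
s=dict(tcp_pos=np.array([566.7580779161551, -88.96601870994932, 25.651656626404424]),tool_rot=np.array([-1.5707534510931094, 0.00044030409102324697, 3.021627149086555]))
c=cam('wrist',s)
rel(c,cpx(260,140,6,[(223,367),(501,368)]),cpx(260,140,6,[(221,381),(504,381)]),8,12.65)
```

```text
seat front [582.5 -90. ] w 32.6 yaw -0.123 | heel front [582.1 -90. ] w 32.5 yaw -0.119 | shift [0.37 0.01]
```

>>> {"method": "drive_tool", "body": {
  "deltas": "0.03 0 -0.25 0 0 0 0.9;0 0 -0.2 0 0 0 0.9;0 0 0 0 0 0 0.9;0 0 0 0 0 0 0.9;0 0 0 0 0 0 0.9"
}}

```text
time: 28.5
tcp_pos: [567.0, -89.0, 20.9]
tool_rot: [-1.571, 0.0, 3.022]
contact_force: [0.2, -1.0, 1.3]
width: 0.353
```

>>> {"method": "drive_tool", "body": {
  "deltas": "0 0 0 0 0 0 0.4;0 0 0 0 0 0 0.4;0 0 0 0 0 0 0.3;0 0 0 0 0 0 0.3;0 0 0 0 0 0 0.3"
}}

```text
time: 29.0
tcp_pos: [566.9, -89.0, 20.9]
tool_rot: [-1.571, -0.0, 3.022]
contact_force: [0.0, -0.8, -0.0]
width: 0.697
```

>>> {"method": "drive_tool", "body": {
  "deltas": "0 0 1 0 0 0 0.3;0 0 4 0 0 0 0.3;0 0 4 0 0 0 0;-1 0 4 0 0 0 0;-3 0 2 0 0 0 0"
}}

```text
time: 29.5
tcp_pos: [529.5, -89.5, 174.9]
tool_rot: [-1.57, 0.006, 3.022]
contact_force: [0.5, 0.0, -0.4]
width: 0.936
```

>>> {"method": "drive_tool", "body": {
  "deltas": "-3 0 0 0 0 0.05 0;-3 0 0 0 0 0.05 0;0 0 0 0 0 0 0;0 0 0 0 0 0 0;0 0 0 0 0 0 0"
}}

```text
time: 30.0
tcp_pos: [467.8, -89.1, 171.4]
tool_rot: [-1.57, 0.001, 3.121]
contact_force: [0.5, 0.1, -0.6]
width: 0.999
```

Run:
```python
from h import *
s,im=shot('wrist','w17'); print(s['time'],s['tcp_pos'].tolist(),s['tool_rot'].tolist(),s['width'])
s,it=shot('top','top1')
```

```text
30.0 [467.7967072720729, -89.13186044960061, 171.39210027078587] [-1.5704731800030887, 0.0011819611075103431, 3.1211736285352245] 0.9993554078725231
```

View pics/w17.png

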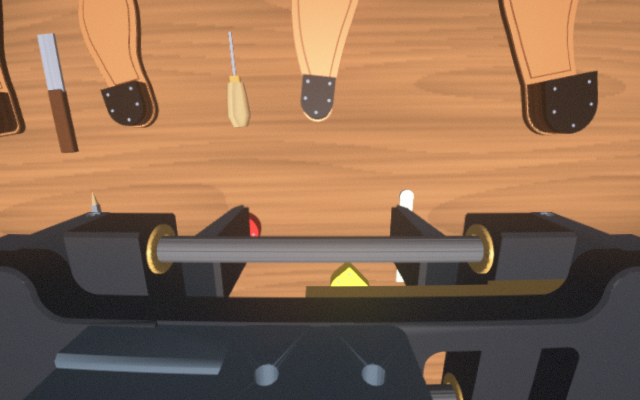

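View pics/top1.png

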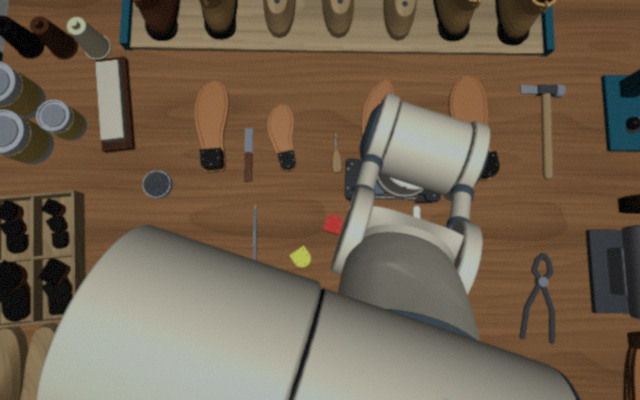

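Run:
```python
from h import *
im=cv2.imread('pics/w17.png')[:,:,::-1].copy()
z=lambda x,y:cv2.resize(im[y:y+80,x:x+80],None,fx=5,fy=5,interpolation=cv2.INTER_CUBIC)
w=lambda x,y:z(x,y)[:,:]
cv2.imwrite('pics/w17z.png',cv2.resize(np.hstack([z(85,60),z(278,55),z(523,60)]),(798,266))[:,:,::-1])
```

```text
(no output)
```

View pics/w17z.png

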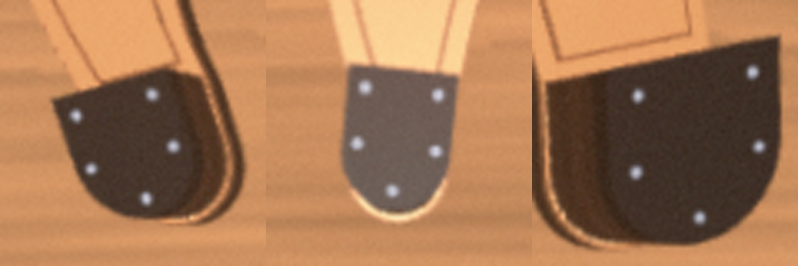

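>>> {"method": "drive_tool", "body": {
  "deltas": "0.5 0 -3 0 0 0 0;0.5 0 -3 0 0 0 0;0 0 -2 0 0 0 0;0 0 0 0 0 0 0;0 0 0 0 0 0 0"
}}

```text
time: 30.6
tcp_pos: [477.1, -89.0, 91.1]
tool_rot: [-1.571, -0.001, 3.122]
contact_force: [0.4, -0.7, 0.5]
width: 1.004
```

>>> {"method": "drive_tool", "body": {
  "deltas": "0 0 0 0 0 0 0;0 0 0 0 0 0 0"
}}

```text
time: 30.8
tcp_pos: [477.6, -89.2, 92.0]
tool_rot: [-1.57, 0.002, 3.122]
contact_force: [0.1, -1.0, 0.1]
width: 0.998
```

Run:
```python
from h import *
s,im=shot('wrist','w18'); print(s['time'],s['tcp_pos'].tolist(),s['tool_rot'].tolist(),s['width'])
crop(im,270,70,100,100,6,'w18z')
```

```text
30.8 [477.57749176857743, -89.15072314075753, 91.95431858436889] [-1.5702838436599522, 0.001786510728621682, 3.1215612620411077] 0.9975353878210852
```

View pics/w18z.png

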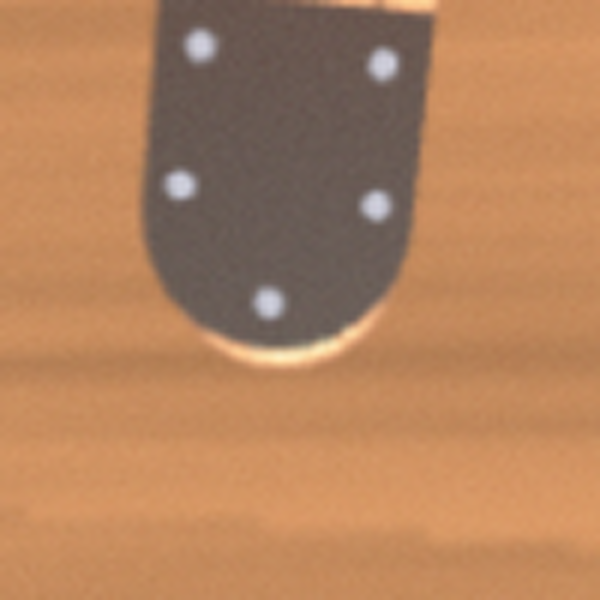

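Run:
```python
from h import *
s=dict(tcp_pos=np.array([477.57749176857743, -89.15072314075753, 91.95431858436889]),tool_rot=np.array([-1.5702838436599522, 0.001786510728621682, 3.1215612620411077]))
c=cam('wrist',s)
a=onz(c,cpx(270,70,6,[(272,346)]),58); b=onz(c,cpx(270,70,6,[(278,367)]),8); print(a,b,c[3])
print('top corners',onz(c,cpx(270,70,6,[(437,12),(160,0)]),58))
```

```text
[[544.02027789 -86.06845314]] [[541.00576847 -86.03362615]] [543.72382741 -89.613864   263.68115115]
top corners [[ 581.4173109  -105.98159032]
 [ 583.3464001   -74.04488202]]
```

>>> {"method": "drive_tool", "body": {
  "deltas": "-1 -2 4 0 0 0 0;-2 -3 3 0 0 0 0;-2 -4 2 0 0 0 0;-2 -4 0 0 0 0 0;-1 -2 0 0 0 0 0"
}}

```text
time: 31.35
tcp_pos: [396.0, -241.7, 182.4]
tool_rot: [-1.569, 0.002, 3.12]
contact_force: [1.0, -0.1, 0.8]
width: 1.0
```

>>> {"method": "drive_tool", "body": {
  "deltas": "-1 -4 0 0 0 0 0;-1 -4 0 0 0 0 0;0 -4 0 0 0 0 0;0 -2 0 0 0 0 0;0 0 0 0 0 0 0"
}}

```text
time: 31.85
tcp_pos: [376.8, -381.8, 181.4]
tool_rot: [-1.569, 0.001, 3.119]
contact_force: [0.6, 0.8, 0.1]
width: 0.997
```

Run:
```python
from h import *
s,im=shot('wrist','w19'); print(s['time'],s['tcp_pos'],s['tool_rot'],s['width'])
s,a=shot('top','top2'); s,b=shot('side','side2')
o=np.vstack([cv2.resize(a[70:280,185:505],(640,420),interpolation=cv2.INTER_CUBIC)[:280],cv2.resize(b[110:270,170:410],(640,427)[::1],interpolation=cv2.INTER_CUBIC)[:320]])
cv2.imwrite('pics/f.png',o[:,:,::-1])
# sole/tin shift vs start
t0=cv2.imread('pics/top0.png'); d=cv2.absdiff(t0,a[:,:,::-1].copy()).max(2)
print('tin diff',d[165:205,138:178].max(),'sole diffs',[d[80:140,x:x+w].max() for x,w in ((190,45),(262,36),(355,40),(445,50))])
```

```text
31.85 [ 376.81644017 -381.80267986  181.43874002] [-1.56900826e+00  1.06584065e-03  3.11927010e+00] 0.9974033081940081
tin diff 18 sole diffs [np.uint8(21), np.uint8(20), np.uint8(21), np.uint8(21)]
```

View pics/f.png

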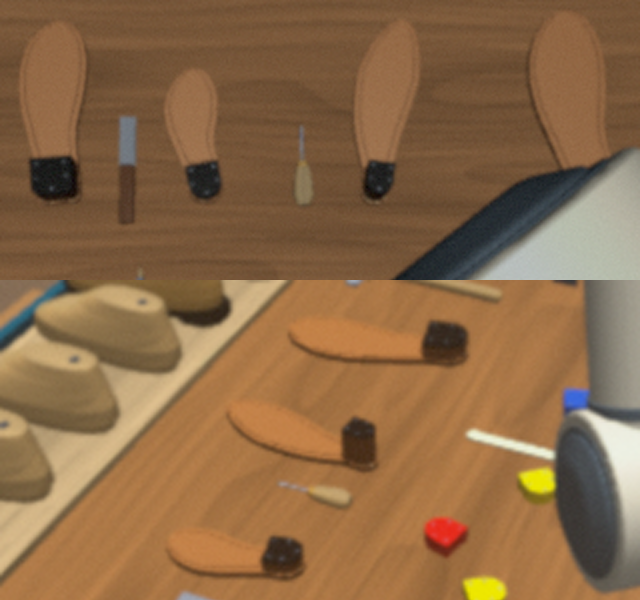

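View pics/w19.png

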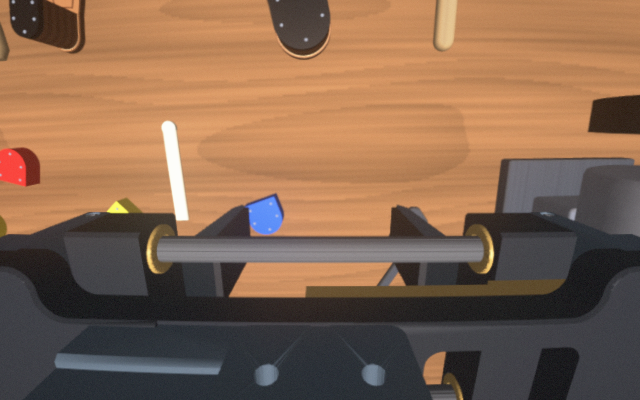

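```bash
python3 -c "
from bench import r
print(r.finish_job())"
```

```text
the job is handed in; nothing more can be done
None
```

All four heels (square, large, child and slim, in that order) are standing on the soles with their size and shape, top piece up and breast towards the toe. The job was handed in at about 32 s of the 106 s allowed.

- **Fit before release:** for the large, child and slim heels, the last close wrist view, about 4 to 5 mm above the seat, put the breast edge within about 0.4 mm of the seat's front edge and 0.005 rad in yaw. I corrected that small offset while lowering. For the square heel, I judged the last view by eye and made a 0.3 mm sideways correction.
- **Fit after release:** wrist pictures show even rims round the square, large and child heels, with a faint pale line under 1 mm at the back of the square one.
- **One check that disagreed:** the view from behind the slim heel measured the rim at the back as about 3 mm instead of 2. Its breast edge agreed with the seat's front edge to within a few tenths of a millimetre. I took the difference as measurement error over the 50 mm height and left the heel as it was.
- **Soles and tin:** the last top picture matches the first to within noise for the front parts of the soles and for the tin, so they have not moved. The arm was clear of everything at hand-in.
- **Not seen:** the large heel was mostly hidden by the arm in that last top picture. I saw it only in the wrist and side views.

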